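Open the gas valve with the key from the rack

TASK

Open the nitrogen line to the mass spectrometer: lift the shorter T-handled key (the one with the square box socket) up and off its hooks, lower it fully home over the square spindle of the gas valve, and turn it counter-clockwise, about a quarter turn, to the valve's open stop. Let go and leave the key standing on the spindle, as is the rule while gas is on. Do not drop the key; leave the other key hanging and everything else on the table where it is.

Things in the scene. Friction and masses are not known exactly. Their poses are not given: they have to be found in the camera images.
- rack: Key rack, fixed: base plate 160 x 270 x 8 mm, two uprights, a cross rail along its y (near face 69 mm to the +x of the origin, top 189 mm). Two pairs of 7 mm prongs run level from the rail towards its -x; their ends, 22 mm to the -x of the origin, turn up to 195 mm, the rack's highest point. Each key's T-bar lies across a pair. Origin: on the table below the bars, half-way between the keys.
- hook_left (a point): Where a bar rests on the pair of prongs at the rack's +y side: mid-way between the two prongs (47 mm of free gap for the stem), at their upper side, 180 mm above the table. Either key may hang here. The key must rise 15 mm (better 25) to pass the upturned ends and be drawn off towards the rack's -x, or 115 mm straight up.
- hook_right (a point): The same on the pair at the rack's -y side, 130 mm from the other. Either key may hang here.
- key_bar (a point): Centre of the T-bar of the shorter key, the one to use (steel, 0.2 to 0.4 kg, 118 mm tall). Bar: 100 mm along the key's y, 14 mm wide (x), 14 mm high (z up, away from the stem). Below its middle a 13 mm round stem; from 73 mm below this point a square box socket, 28 mm outside. Grip the bar's middle from above, across its width.
- key_mouth (a point): Centre of the open lower end of that key's socket, 111 mm below the bar's centre. The hole is square, 18 mm wide, 30 mm deep (its floor is 81 mm below the bar's centre), sides parallel to the key's x and y.
- hex_key_bar (a point): Centre of the T-bar of the other key, to be left hanging: the same bar, but a longer, thinner stem (11 mm) with a plain 14 mm hexagon end, 172 mm tall in all.
- gas_line: Gas line, fixed: base plate 110 x 230 x 8 mm, on it a steel pipe along its y, 45 mm above the table, with a brass plug valve in its middle and a pressure gauge (52 mm, up to 125 mm high) 66 mm to the +y. Origin: on the table, on the valve's axis. The brass ends 82 mm above the table; the square spindle stands up from it.
- spindle_tip (a point): Top centre of the valve's square spindle, 116 mm above the table; turns with it, x and y parallel to the flats, z up. 34 mm tall, 16 mm square, top 6 mm tapering to 8 mm. The key fits in any of four quarter turns, 1 mm spare per side, with about 0.13 rad of play either way. Fully home, the socket's floor rests on this tip: mouth 30 mm below it, bar's centre 81 mm above it.
- valve (a joint): Turn of the valve spindle, rad: 0 at the shut stop, 1.571 at the open stop, growing counter-clockwise seen from above. Shut below about 0.4; starts in 0.05 to 0.35. Friction about 0.12 N m; it stays where it is left. Its dark pointer, just above the brass, points along the gas line's +x at 0 and along the pipe (+y) when open.
- solvent_bottle: Bystander: glass bottle, 60 mm thick, 110 mm tall, standing beyond the gas line. Origin under its centre.
- beaker: Bystander: glass beaker, 68 mm wide, 85 mm tall, standing beyond the rack. Origin under its centre.
- spanner: Bystander: open-ended spanner, 165 mm long (x), 8 mm thick, lying flat before the gas line. Origin under its centre.
There are look-alikes about, which are no part of the job. Leave any turquoise look-alike of the part that bears key_bar alone.

How it is judged (in metres and radians):
On the way, in this order (a step that is already met when the one before it is completed fails the run):
1. the shorter key has been lifted in the fingers clear above the upturned hook ends (z of key_bar in the frame of rack above 0.202 m and contact force between the fingers and box_key above 0.5 N), for 0.1 s.
2. the key is fully home on the spindle, the valve still shut or barely turned (horizontal distance between key_mouth and spindle_tip below 0.005 m and z of key_mouth in the frame of spindle_tip below -0.026 m and angle between key_bar's own z axis and vertical below 0.14 rad and value of joint valve below 0.6 rad), for 0.2 s.
At the end, for the whole second after the job is handed in: valve past 1.40 rad; the shorter key free and at rest, fully home on the spindle (mouth 26 mm or more below the tip, within 5 mm sideways, tilt under 0.14 rad); the other key hangs within 20 mm of its place, the bystanders stand within 40 mm of theirs (value of joint valve above 1.4 rad and horizontal distance between key_mouth and spindle_tip below 0.005 m and z of key_mouth in the frame of spindle_tip below -0.026 m and angle between key_bar's own z axis and vertical below 0.14 rad and linear speed of box_key below 0.02 m/s and distance of hex_key_bar from where it was at the start of the episode below 0.02 m and distance of each of solvent_bottle, beaker, spanner from where it was at the start of the episode below 0.04 m); the robot touches nothing.
It fails at once if the other key is pushed more than 30 mm or off its hooks (distance of hex_key_bar from where it was at the start of the episode above 0.03 m).
It fails at once if the shorter key is dropped (moves faster than 0.45 m/s while no finger touches it) (contact force between the fingers and box_key below 0.01 N and linear speed of box_key above 0.45 m/s).
It fails at once if a bystander is pushed more than 50 mm (distance of any of solvent_bottle, beaker, spanner from where it was at the start of the episode above 0.05 m).
It also fails if it takes over 58 s, if anything falls off the work surface, if the arm or the gripper's body presses on something with over 40 N, if the wrist force passes 120 N, or if a joint passes its speed limit or range.

ROBOT

A 6-joint arm with a two-finger parallel gripper is mounted at the origin on the work surface. World frame = base frame: x ahead of the robot, y to its left, z up, the work surface at z = 0. Lengths are in m, angles in degrees, forces in N, time in s.
With the tool pointing down it reaches from about 0.15 to 0.775 m from the base axis. Payload 6.1 kg.
Tool frame: the origin (TCP) lies midway between the tips of the shut fingers; the grasp point (between the pads) lies behind it (hold_point_z is the x of the grasp point in the tool frame, in m); x points along the fingers, y is the direction in which the jaws open and shut, and the axes are right-handed (so a half turn about x gives the same grasp; the last joint's range is limited). The gripper opens to 85 mm and grips with 20 to 120 N. Pads are 22 mm wide; open, the fingers measure 114 mm over their backs; the gripper's body (76 mm by 85 mm) begins 54 mm behind the grasp point. The pads swing forward as they close: fully open they stand 13 mm farther back than shut.
Start: joints at [-72.422, 7.208, -2.269, 80.523, 0, 90], TCP at [0.159, -0.5, 0.231] pointing down, gripper open.
Joint ranges: [-155.77, 155.77], [-54.66, 111.73], [-72.52, 77.12], [-102.08, 115.82], [-83.92, 84.16], [-180, 180]. Speed limits (degrees/s): [136.94, 136.94, 172.46, 180, 180, 180].

INTERFACE

Orientations are given as a 3x3 rotation matrix whose columns are the frame's x, y, z axes.
In Python, from plant import observe, grab_frame, sign_off, outline_of, hold_point_z gives the robot as it stands.
- The arm moves only by the shell command python3 -m pendant 'ROWS' [FORCE]. ROWS is JSON, a list of rows, each an object with "offset": the shift along the tool's x, y, z in mm, a list of three; "turn": the turn, a rotation vector about the tool's x, y, z in rad, a list of three; "claw": the closure, from -1 (fully open) to 1 (shut). A call has 1 to 12 rows; each row shifts and turns the pose as measured when the row begins, along the tool's axes as they then stand; what a row does not reach is not made up. A row lasts 1/8 s, in which the tool goes at most 62.5 mm and 10.7 degrees, less where a joint would pass 70% of its speed; a pose out of reach is approached as far as the arm can. A call is refused whole if a number of a shift passes 62.5 or a number of a turn 0.188, either way. A call with a gripper value outside its range is refused whole. The fingers move at their own pace and stop on an object; FORCE is the grip in N (left out, the last holds). Time passes only in rows, so rows that do not move let the fingers close. It gives the time, the measured TCP pose, the force and the opening at its end, in the units of the state.
- observe(): the state, without advancing time (a new reading comes with each control period).
- grab_frame(name): name is "scene" or "side" or "wrist"; returns a dict with "frame" (400x640x3 uint8, blue, green, red), "mtx" (3x3 intrinsics, pixels), "extrinsics" (4x4, takes a point from world to camera coordinates). Camera axes: x right, y up, looking along -z (the intrinsics and any distortion apply to the point x, -y, -z); pixel columns grow to the right and rows downward; lengths in m; the calibration is good to about 2 mm. The wrist camera is an equidistant fisheye: a pixel r from the principal point sees the ray r / f radians off the axis. A picture is of the moment at which its call begins. There is no depth.
- sign_off(): hands the job in, once; it reports no verdict.
Trained networks look in the newest picture that a camera, given by its name, has taken for a name from the list of things; names that differ only in an ending like _2 or _b are one class to them, and where a whole thing is asked for, a point or a joint stands for the part that bears it (a point fixed in the world has none). Each returns a list of dicts, best first, with "score" (0 to 1); they miss things now and then, are a little off and sometimes report something else, mostly with a low value. They report only what shows in the picture. A call takes as long as a camera call. They do not tell look-alikes from the thing itself.
- outline_of(camera, query): "mask" (400x640 bool, what is visible of it) and "extent" ([centre column, centre row, width, height] in pixels, round what is visible of it).
The state is a dict: "t": time; "joint_positions": joint angles; "joint_velocities": joint speeds; "joint_torque": joint torques, N m; "ee_pos": TCP position; "tcp_rot": TCP orientation; "ft_force": force on the tool from outside, world axes, zero at the start; "ft_torque": the same for the moment, N m; "grip_width": opening from 0.0 (shut) to 1.0 (fully open).
Only numpy, scipy, OpenCV 4.12 (cv2) and the standard library are available. Lean on these libraries where they do the work, as an engineer would, in place of code of your own. Each camera call takes 0.05 s, during which the arm holds its last target.

## Working session

There is one attempt and no reset: what is moved stays moved. The work goes in short steps, Python scripts to look and compute and a shell command to move; the robot and the scene stay as the last step left them, time stands still between calls to the robot, and variables do not carry over. Pictures are saved under pics/ and viewed, and the job is handed in when it is done.

```bash
ls; mkdir -p pics; python3 - <<'E'
from plant import *
import cv2
s=observe()
for k,v in s.items(): print(k,v)
print(hold_point_z)
for n in ["scene","side","wrist"]:
    f=grab_frame(n); cv2.imwrite(f"pics/{n}0.png",f["frame"]); print(n,f["mtx"],f["extrinsics"], [k for k in f])
E
```

```text
pics
t 0.0
joint_positions [-7.24225159e+01  7.24128550e+00 -2.32663623e+00  8.05239303e+01
  1.00090114e-03  9.00011056e+01]
joint_velocities [ 0.00484387  0.00916699 -0.0176527  -0.04093078 -0.07523751  0.01298077]
joint_torque [-6.55762669e-04 -4.35913610e+01  3.52924454e+01  1.74352195e-02
  9.50831077e-05  9.71036457e-06]
ee_pos [ 0.15842833 -0.5000941   0.23052648]
tcp_rot [[-4.67481390e-04  3.01976501e-01 -9.53315254e-01]
 [ 1.53354524e-03 -9.53314021e-01 -3.01976863e-01]
 [-9.99998715e-01 -1.60312064e-03 -1.74380630e-05]]
ft_force [-0.27861842 -0.25853344 -0.95750632]
ft_torque [ 0.02085287  0.00086025 -0.03061873]
grip_width 0.9983594530527988
-0.0187
scene [[478.01328738   0.         312.66082615]
 [  0.         478.01328738 198.45997324]
 [  0.           0.           1.        ]] [[ 0.65395867  0.75648949  0.0078557  -0.34806167]
 [-0.58197403  0.49640739  0.64411639  0.21441969]
 [ 0.48336766 -0.42579731  0.76488715 -1.57913911]
 [ 0.          0.          0.          1.        ]] ['frame', 'mtx', 'extrinsics']
side [[438.88733214   0.         320.8210355 ]
 [  0.         438.88733214 196.41159476]
 [  0.           0.           1.        ]] [[-0.98540789 -0.16965608  0.01371486  0.53350355]
 [ 0.10244026 -0.52678826  0.84380099 -0.17065385]
 [-0.13593114  0.83289312  0.53648093 -1.16439832]
 [ 0.          0.          0.          1.        ]] ['frame', 'mtx', 'extrinsics']
wrist [[309.70691629   0.         323.51620149]
 [  0.         309.70691629 199.56909547]
 [  0.           0.           1.        ]] [[ 0.30078815 -0.95369046 -0.0010031  -0.52359583]
 [ 0.90299398  0.28513684 -0.3214014   0.04191039]
 [ 0.30680346  0.09576794  0.94694252 -0.38111929]
 [ 0.          0.          0.          1.        ]] ['frame', 'mtx', 'extrinsics']
```

View pics/scene0.png

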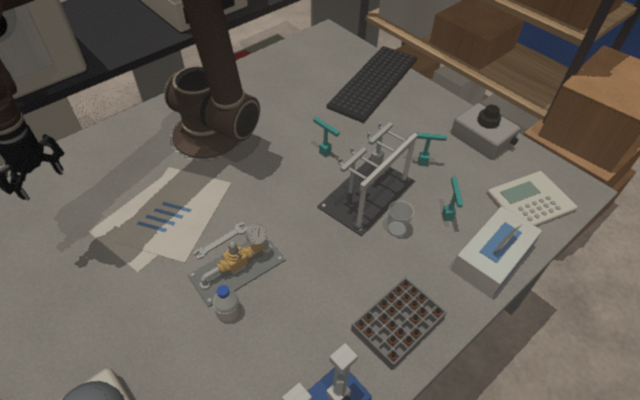

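View pics/side0.png

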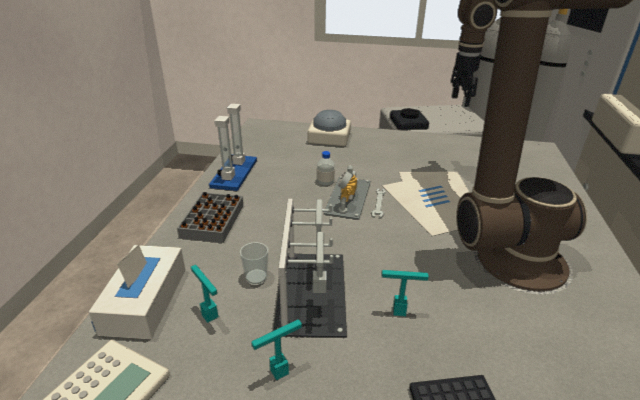

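View pics/wrist0.png

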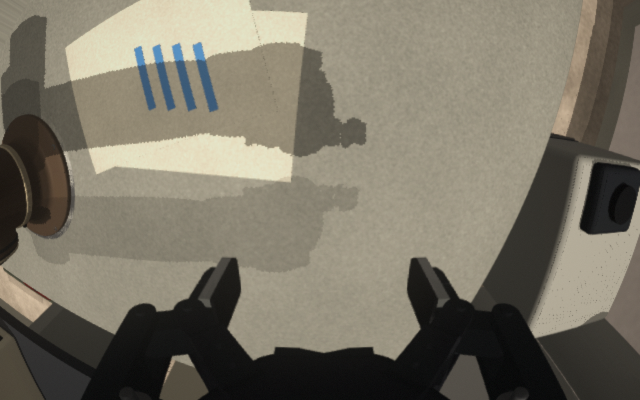

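The scene view shows the rack at about (370,180), holding two grey keys. The gas line is at (237,262), with the spanner at (220,240), the bottle at (226,303) and the beaker at (399,219). There are three turquoise look-alikes at (325,135), (428,148) and (453,200). Next I'll enlarge the rack and valve and run the networks.

```bash
cat > h.py <<'E'
import numpy as np, cv2
from plant import *
def proj(f,P):
    P=np.atleast_2d(P); E=f["extrinsics"]; c=P@E[:3,:3].T+E[:3,3]
    q=np.c_[c[:,0],-c[:,1],-c[:,2]]; K=f["mtx"]
    return np.c_[K[0,0]*q[:,0]/q[:,2]+K[0,2],K[1,1]*q[:,1]/q[:,2]+K[1,2]]
def projw(f,P):
    P=np.atleast_2d(P); E=f["extrinsics"]; c=P@E[:3,:3].T+E[:3,3]
    q=np.c_[c[:,0],-c[:,1],-c[:,2]]; K=f["mtx"]
    r=np.hypot(q[:,0],q[:,1]); th=np.arctan2(r,q[:,2]); s=K[0,0]*th/np.maximum(r,1e-9)
    return np.c_[s*q[:,0]+K[0,2],s*q[:,1]+K[1,2]]
def ray(f,uv,fish=False):
    K=f["mtx"];E=f["extrinsics"];x=(uv[0]-K[0,2])/K[0,0];y=(uv[1]-K[1,2])/K[1,1]
    if fish:
        r=np.hypot(x,y); d=np.array([np.sin(r)*x/r,np.sin(r)*y/r,np.cos(r)])
    else: d=np.array([x,y,1.])
    d=np.array([d[0],-d[1],-d[2]]); R=E[:3,:3]; o=-R.T@E[:3,3]; d=R.T@d
    return o,d/np.linalg.norm(d)
def atz(f,uv,z,fish=False):
    o,d=ray(f,uv,fish); return o+d*(z-o[2])/d[2]
def tri(*rs):
    A=np.zeros((3,3));b=np.zeros(3)
    for o,d in rs:
        M=np.eye(3)-np.outer(d,d);A+=M;b+=M@o
    p=np.linalg.solve(A,b); return p,[np.linalg.norm((np.eye(3)-np.outer(d,d))@(p-o)) for o,d in rs]
def crop(img,x0,y0,x1,y1,k,name):
    cv2.imwrite(name,cv2.resize(img[y0:y1,x0:x1],None,fx=k,fy=k,interpolation=cv2.INTER_CUBIC))
E
python3 - <<'E'
from h import *
for n in ["scene","side"]:
    f=grab_frame(n); im=f["frame"]
    if n=="scene":
        crop(im,310,110,430,240,4.5,"pics/s_rack.png"); crop(im,180,210,300,330,4.8,"pics/s_gas.png")
    else:
        crop(im,260,190,360,340,4,"pics/d_rack.png"); crop(im,300,140,400,230,6,"pics/d_gas.png")
    for q in ["rack","gas_line","key_bar","hex_key_bar","spindle_tip","valve","beaker","spanner","solvent_bottle"]:
        for r in outline_of(n,q)[:4]: print(n,q,round(r["score"],2),np.round(r["extent"],1), r["mask"].sum())
E
```

```text
scene rack 0.66 [367.2 186.7  96.2 104.8] 4379
scene rack 0.59 [239.1 267.6  98.5  81.9] 3458
scene rack 0.54 [353.5 174.2  27.6  51.5] 360
scene gas_line 0.75 [236.7 268.1  96.2  81.1] 3477
scene gas_line 0.36 [380.4 142.2  22.7  44. ] 438
scene key_bar 0.8 [329.  139.6  25.6  38.5] 322
scene key_bar 0.75 [430.6 150.9  29.   37. ] 403
scene key_bar 0.59 [450.5 198.8  18.7  42.6] 464
scene hex_key_bar 0.76 [354.1 175.6  26.2  55.4] 349
scene spindle_tip 0.7 [234.6 247.4  12.1   9.9] 62
scene valve 0.61 [230.4 248.4   4.1   9.9] 85
scene beaker 0.89 [400.4 218.5  28.   38.2] 750
scene spanner 0.86 [219.8 241.9  54.4  41.5] 413
scene solvent_bottle 0.95 [225.1 303.1  27.3  34.2] 779
side rack 0.73 [310.4 267.1  72.5 138.3] 6014
side gas_line 0.85 [347.7 192.4  41.8  49.5] 1397
side key_bar 0.96 [407.5 291.1  49.3  42.1] 666
side key_bar 0.83 [318.4 262.   14.   59.8] 539
side key_bar 0.66 [204.9 293.6  27.1  56.6] 643
side key_bar 0.59 [275.8 347.9  49.6  59. ] 1001
side hex_key_bar 0.57 [309.4 267.9  72.4 132.5] 5585
side hex_key_bar 0.54 [319.2 215.3   6.8  33.5] 193
side spindle_tip 0.65 [254.5 262.1  28.4  43.9] 1020
side valve 0.61 [349.6 169.7   4.9   5.4] 30
side beaker 0.68 [253.4 260.4  25.8  43.7] 941
side spanner 0.49 [380.1 203.4  13.7  25.1] 178
side solvent_bottle 0.96 [325.6 168.6  19.2  33.4] 465
```

View pics/s_rack.png

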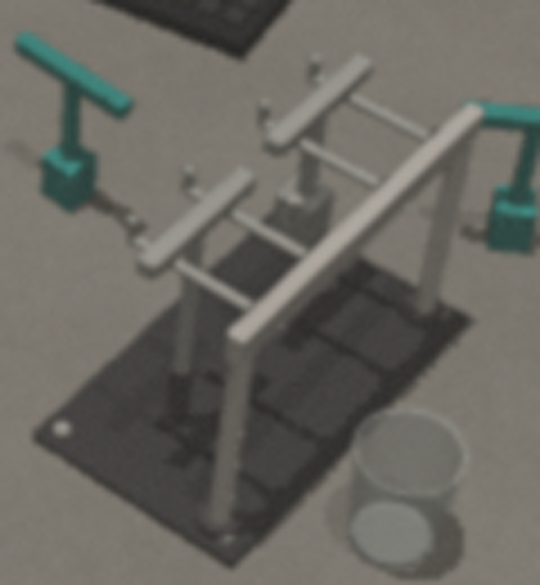

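View pics/d_rack.png

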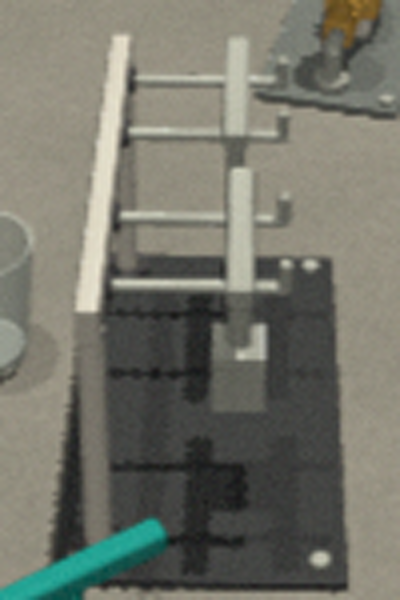

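View pics/s_gas.png

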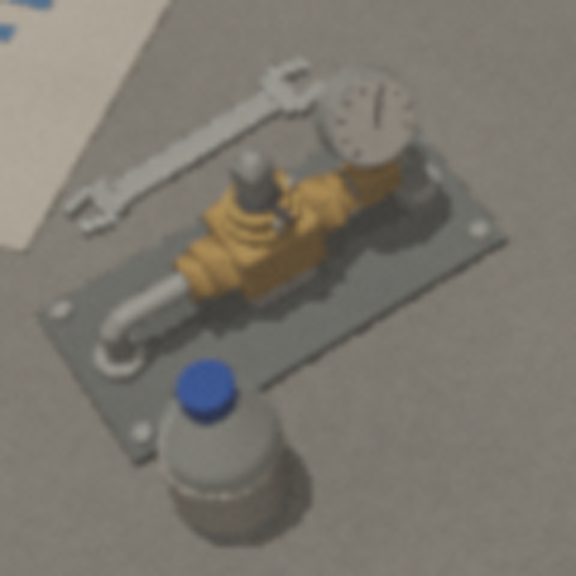

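View pics/d_gas.png

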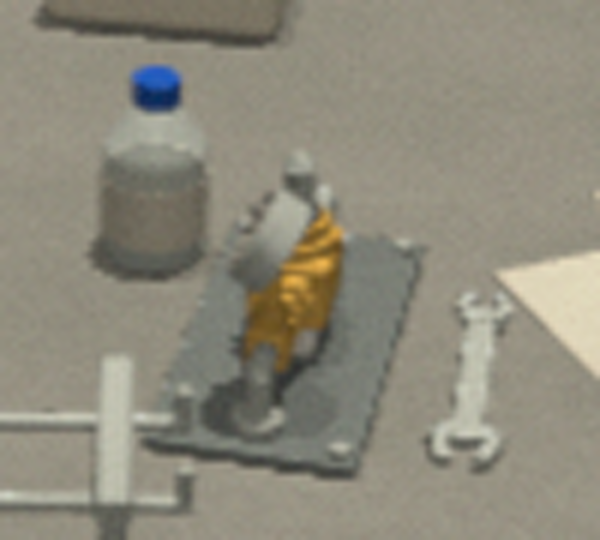

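Candidates for key_bar:
- Three turquoise T-keys, side (407,291), (205,293) and (276,348). These are the look-alikes to leave alone.
- The hanging key in scene at about (354,158). It has a long, thin stem and no box, so it is the hex key.
- The hanging key in scene at about (380,133), side (320,247). The box socket is visible at scene (377,157) and side (319,283), and the stem is short, so this is the one to use.

The enlarged crops confirm this. Next I'll measure poses.

```bash
python3 - <<'E'
from h import *
from scipy.optimize import least_squares
S=grab_frame("scene");D=grab_frame("side")
sc=lambda x,y:(310+x/4.5-.4,110+y/4.5-.4); dc=lambda x,y:(260+x/4-.4,190+y/4-.4)
# bar top-face centres roughly
p,e=tri(ray(S,sc(320,100)),ray(D,dc(241,230)));print("box bar",p,e)
p,e=tri(ray(S,sc(198,218)),ray(D,dc(237,92)));print("hex bar",p,e)
# prong tips
for nm,a,b in [("box far",(316,60),(285,205)),("box near?",(264,103),None),]:
    print(nm,atz(S,sc(*a),.195))
for a in [(316,60),(264,103),(188,172),(135,220)]: print("S tip",atz(S,sc(*a),.195))
for b in [(284,262),(284,197),(283,115),(283,60)]: print("D tip",atz(D,dc(*b),.195))
# bar end points, top face z .194
for a in [(362,60),(273,140),(245,175),(148,265)]: print("S barend",atz(S,sc(*a),.190))
for b in [(241,290),(241,172),(238,42)]: print("D barend",atz(D,dc(*b),.190))
# base plate corners z .008
for a in [(38,435),(235,565),(470,320)]: print("S base",atz(S,sc(*a),.008))
for b in [(347,587),(331,258),(50,580)]: print("D base",atz(D,dc(*b),.008))
# gas
sg=lambda x,y:(180+x/4.8-.4,210+y/4.8-.4); dg=lambda x,y:(300+x/6-.4,140+y/6-.4)
p,e=tri(ray(S,sg(252,160)),ray(D,dg(298,158)));print("spindle",p,e)
print(atz(S,sg(252,160),.116),atz(D,dg(298,158),.116))
for a in [(40,315),(138,465),(507,240)]: print("S gbase",atz(S,sg(*a),.008))
for b in [(355,475),(423,245),(145,443)]: print("D gbase",atz(D,dg(*b),.008))
E
```

```text
box bar [0.49852571 0.27410492 0.18951317] [np.float64(0.0003669071816222671), np.float64(0.0003669071816222917)]
hex bar [0.52237398 0.14849368 0.18765135] [np.float64(0.0007242952294612442), np.float64(0.0007242952294613086)]
box far [0.47492003 0.29370351 0.195     ]
box near? [0.4818953  0.24137201 0.195     ]
S tip [0.47492003 0.29370351 0.195     ]
S tip [0.4818953  0.24137201 0.195     ]
S tip [0.49536892 0.16482996 0.195     ]
S tip [0.50422498 0.11418679 0.195     ]
D tip [0.47242892 0.30178111 0.195     ]
D tip [0.48033162 0.25008415 0.195     ]
D tip [0.49206734 0.17700442 0.195     ]
D tip [0.50049255 0.1220661  0.195     ]
S barend [0.48975212 0.32009166 0.19      ]
S barend [0.50494071 0.22651822 0.19      ]
S barend [0.51543004 0.19254314 0.19      ]
S barend [0.53180283 0.09894454 0.19      ]
D barend [0.4907621  0.32074164 0.19      ]
D barend [0.50715741 0.22656533 0.19      ]
D barend [0.5309444  0.10040302 0.19      ]
S base [0.4752231  0.06964484 0.008     ]
S base [0.62969272 0.09356011 0.008     ]
S base [0.58832754 0.3551135  0.008     ]
D base [0.42793887 0.33871192 0.008     ]
D base [0.47127408 0.07116757 0.008     ]
D base [0.58464786 0.3628269  0.008     ]
spindle [ 0.49155907 -0.22323565  0.11519646] [np.float64(0.0008170025235552448), np.float64(0.0008170025235551262)]
[ 0.49116206 -0.22362891  0.116     ] [ 0.49204736 -0.22081638  0.116     ]
S gbase [ 0.43015399 -0.33367921  0.008     ]
S gbase [ 0.53854693 -0.34217263  0.008     ]
S gbase [ 0.55508345 -0.11510321  0.008     ]
D gbase [ 0.4442195  -0.09878717  0.008     ]
D gbase [ 0.4282775  -0.33111089  0.008     ]
D gbase [ 0.5508456  -0.10656093  0.008     ]
```

```bash
cat >> h.py <<'E'
def yaw(s=None):
    s=s or observe(); R=s["tcp_rot"]; return np.degrees(np.arctan2(R[1,1],R[0,1]))
def plan(target,yawdeg=None):
    s=observe();R=s["tcp_rot"];d=(np.array(target)-s["ee_pos"]);print("t",round(s["t"],2),"pos",np.round(s["ee_pos"],4),"yaw",round(yaw(s),2),"tilt",np.round(R[:,0],4),"q",np.round(s["joint_positions"],1),"F",np.round(s["ft_force"],1),"w",round(s["grip_width"],3))
    print("tool offset mm",np.round(R.T@d*1000,1))
    if yawdeg is not None:
        w=(yawdeg-yaw(s)+180)%360-180; print("turn x (rad)",round(-np.radians(w),4))
E
python3 - <<'E'
from h import *
f=grab_frame("wrist");s=observe();E=f["extrinsics"];R=E[:3,:3];o=-R.T@E[:3,3]
print("cam in tool",s["tcp_rot"].T@(o-s["ee_pos"])); print("look in tool",s["tcp_rot"].T@(-R[2]))
plan([.40,-.22,.36])
E
```

```text
cam in tool [-0.14323478 -0.00078761 -0.08214848]
look in tool [ 9.46950232e-01 -4.16939907e-05  3.21380236e-01]
t 1.3 pos [ 0.1585 -0.5005  0.2313] yaw -72.42 tilt [-0.e+00 -1.e-04 -1.e+00] q [-72.4   7.2  -2.3  80.5  -0.   90. ] F [ 0.4  0.4 -0.1] w 0.997
tool offset mm [-128.7 -194.5 -314.9]
```

```bash
python3 -m pendant '[{"offset":[4,-20,-40],"turn":[0,0,0],"claw":-1},{"offset":[4,-20,-40],"turn":[0,0,0],"claw":-1},{"offset":[4,-20,-40],"turn":[0,0,0],"claw":-1},{"offset":[4,-20,-40],"turn":[0,0,0],"claw":-1},{"offset":[4,-20,-40],"turn":[0,0,0],"claw":-1},{"offset":[4,-20,-40],"turn":[0,0,0],"claw":-1},{"offset":[4,-20,-40],"turn":[0,0,0],"claw":-1},{"offset":[4,-20,-40],"turn":[0,0,0],"claw":-1}]' 40
python3 - <<'E'
from h import *
plan([.413,-.247,.2])
E
```

```text
t: 2.3
ee_pos: [0.4218, -0.2471, 0.1987]
tcp_rot: [[0.002, 0.295, -0.955], [-0.003, -0.955, -0.295], [-1.0, 0.003, -0.001]]
ft_force: [0.3, -0.5, 0.5]
grip_width: 0.999
t 2.3 pos [ 0.4218 -0.2471  0.1987] yaw -72.83 tilt [ 0.0021 -0.0025 -1.    ] q [-3.030e+01  3.300e+00 -1.070e+01  7.590e+01 -1.000e-01  1.325e+02] F [ 0.3 -0.5  0.5] w 0.999
tool offset mm [-1.3 -2.7  8.4]
```

```bash
python3 - <<'E'
from h import *
f=grab_frame("wrist");im=f["frame"];cv2.imwrite("pics/w_gas.png",im)
p=projw(f,[[.4915,-.2225,.116]])[0];print(p)
x,y=p.astype(int);crop(im,max(0,x-70),max(0,y-60),x+70,y+60,5.5,"pics/w_gasc.png");print(x-70,y-60)
E
```

```text
[320.04572971 109.78310796]
250 49
```

View pics/w_gas.png

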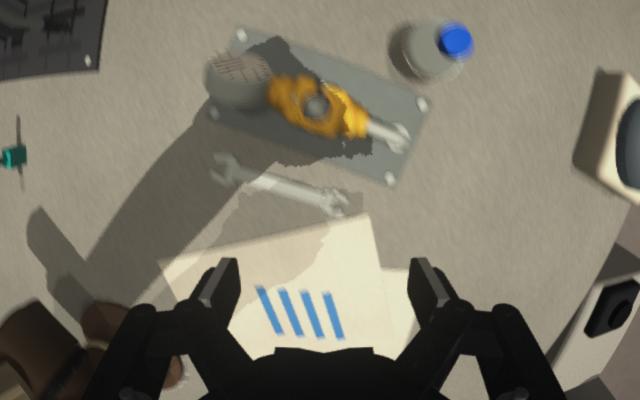

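View pics/w_gasc.png

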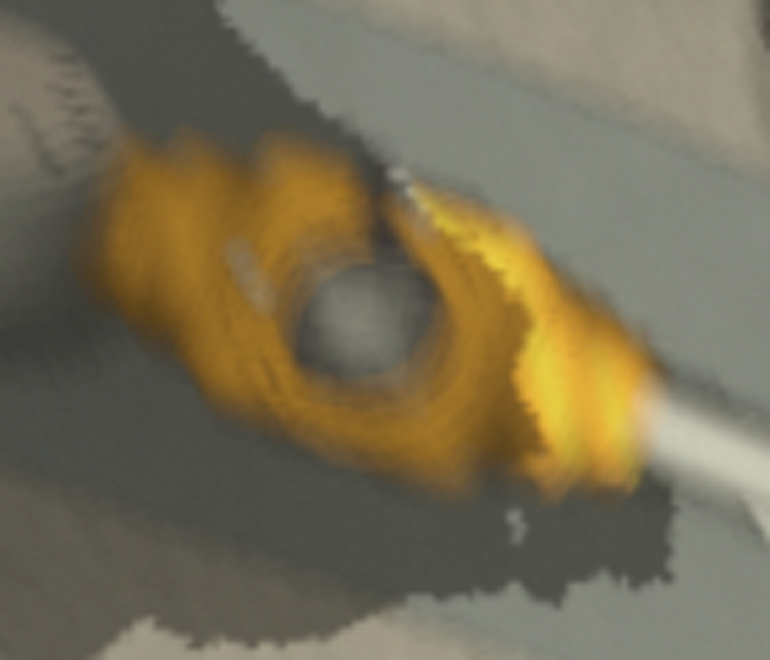

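The wrist view shows the spindle at about (317,106), but the frame is motion-blurred. I'll retake it now that the arm has settled.

```bash
python3 - <<'E'
from h import *
for i in range(3): f=grab_frame("wrist")
im=f["frame"]
print(projw(f,[[.4915,-.2225,.116]])[0])
crop(im,275,65,365,140,8,"pics/w_gasc2.png"); cv2.imwrite("pics/w_gas2.png",im)
plan([.413,-.247,.2])
E
```

```text
[320.89617139 109.85725338]
t 2.5 pos [ 0.4211 -0.2476  0.1985] yaw -72.71 tilt [ 0.0012 -0.0022 -1.    ] q [-3.040e+01  3.300e+00 -1.070e+01  7.590e+01 -1.000e-01  1.323e+02] F [ 0.3 -0.8 -0.4] w 0.999
tool offset mm [-1.5 -3.   7.6]
```

View pics/w_gasc2.png

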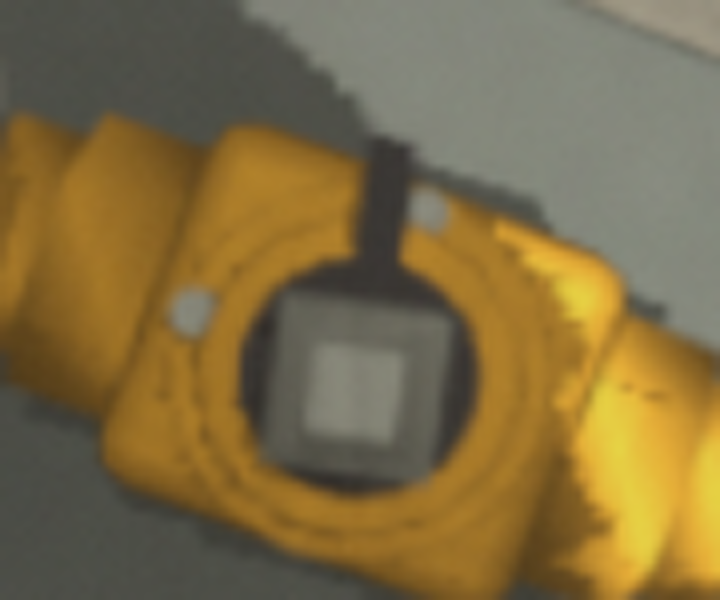

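```bash
python3 - <<'E'
from h import *
f=grab_frame("wrist")
c=lambda x,y:(275+x/8-.44,65+y/8-.44)
def sq(pts,z):
    P=np.array([atz(f,c(*p),z,True) for p in pts]);print("ctr",P.mean(0)); 
    for i in range(4):
        d=P[(i+1)%4]-P[i];print(np.linalg.norm(d[:2]),np.degrees(np.arctan2(d[1],d[0])))
sq([(310,340),(403,350),(395,445),(303,435)],.116)
sq([(280,290),(462,318),(440,485),(262,460)],.110)
a=atz(f,c(375,260),.084,True);b=atz(f,c(390,140),.084,True);print("pointer",a,b,np.degrees(np.arctan2(*(b-a)[1::-1])))
# from center at pointer z
ctr=atz(f,c(354,393),.116,True);d=b-ctr;print(np.degrees(np.arctan2(d[1],d[0])))
# brass block corner edges, pipe direction
S=grab_frame("scene");D=grab_frame("side")
for F in (S,D): print(proj(F,ctr))
E
```

```text
ctr [ 0.48770708 -0.2227426   0.116     ]
0.008408647952180217 -79.181211238831
0.008712256264482849 -167.5097806456671
0.008364751200421194 100.74609253982213
0.008703040463883744 12.781170722474972
ctr [ 0.48801861 -0.22336551  0.11      ]
0.016966393169903723 -81.77647962747567
0.015812297374514256 -169.99547102673102
0.016719854233027947 98.94595368809178
0.016032525922586603 10.866529950846108
pointer [ 0.49993446 -0.22094142  0.084     ] [ 0.5123265  -0.21870746  0.084     ] 10.219145568920124
9.581704147213294
[[231.54216799 241.86850894]]
[[350.74643111 165.75307887]]
```

Measured so far: spindle yaw about 10°, with the tip near (0.488 to 0.4915, -0.223). The gas line's yaw is about -4°, so the valve is at about 0.25 rad. Next I'll move over the rack.

```bash
python3 -m pendant '[{"offset":[-10,-44,-24],"turn":[0,0,0],"claw":-1},{"offset":[-10,-44,-24],"turn":[0,0,0],"claw":-1},{"offset":[-10,-44,-24],"turn":[0,0,0],"claw":-1},{"offset":[-10,-44,-24],"turn":[0,0,0],"claw":-1},{"offset":[-10,-44,-24],"turn":[0,0,0],"claw":-1},{"offset":[-10,-44,-24],"turn":[0,0,0],"claw":-1},{"offset":[-6,-44,-24],"turn":[0,0,0],"claw":-1},{"offset":[-6,-44,-24],"turn":[0,0,0],"claw":-1},{"offset":[0,-44,-24],"turn":[0,0,0],"claw":-1}]'
python3 -m pendant '[{"offset":[0,0,0],"turn":[-0.18,0,0],"claw":-1},{"offset":[0,0,0],"turn":[-0.18,0,0],"claw":-1},{"offset":[0,0,0],"turn":[-0.18,0,0],"claw":-1},{"offset":[0,0,0],"turn":[-0.18,0,0],"claw":-1},{"offset":[0,0,0],"turn":[-0.18,0,0],"claw":-1},{"offset":[0,0,0],"turn":[-0.18,0,0],"claw":-1},{"offset":[0,0,0],"turn":[-0.18,0,0],"claw":-1},{"offset":[0,0,0],"turn":[-0.18,0,0],"claw":-1}]'
python3 - <<'E'
from h import *
plan([.511,.1925,.27],9.4)
E
```

```text
t: 3.78
ee_pos: [0.5229, 0.171, 0.2749]
tcp_rot: [[0.002, 0.306, -0.952], [0.014, -0.952, -0.306], [-1.0, -0.013, -0.007]]
ft_force: [0.3, -0.8, 0.1]
grip_width: 0.999
t: 4.78
ee_pos: [0.5262, 0.1625, 0.2755]
tcp_rot: [[0.003, 0.977, 0.212], [0.014, 0.212, -0.977], [-1.0, 0.006, -0.013]]
ft_force: [-0.3, 0.2, -0.9]
grip_width: 1.004
t 4.78 pos [0.5262 0.1625 0.2755] yaw 12.23 tilt [ 0.0035  0.0137 -0.9999] q [16.8 10.   6.5 86.1  0.7 94.6] F [-0.3  0.2 -0.9] w 1.004
tool offset mm [  5.8  -8.6 -32.4]
turn x (rad) 0.0494
```

```bash
cat >> h.py <<'E'
_p=plan
def plan(target,yawdeg=None):
    _p(target,yawdeg); R=observe()["tcp_rot"]; v=R.T@np.array([0,0,-1.]); print("level turn y,z",round(-v[2],4),round(v[1],4))
E
python3 -m pendant '[{"offset":[5,-8,-32],"turn":[0.049,-0.013,-0.006],"claw":-1},{"offset":[0,0,0],"turn":[0,0,0],"claw":-1},{"offset":[0,0,0],"turn":[0,0,0],"claw":-1}]'
python3 - <<'E'
from h import *
plan([.511,.1925,.27],9.4)
f=grab_frame("wrist");im=f["frame"];cv2.imwrite("pics/w_rack.png",im)
print(projw(f,[[.498,.2735,.194],[.522,.1485,.194]]))
E
```

```text
t: 5.15
ee_pos: [0.5127, 0.1886, 0.2714]
tcp_rot: [[0.001, 0.987, 0.158], [-0.001, 0.158, -0.987], [-1.0, 0.001, 0.001]]
ft_force: [0.3, -0.6, 0.7]
grip_width: 1.0
t 5.15 pos [0.5127 0.1886 0.2714] yaw 9.1 tilt [ 1.2e-03 -8.0e-04 -1.0e+00] q [ 2.020e+01  9.800e+00  5.700e+00  8.590e+01 -1.000e-01  1.011e+02] F [ 0.3 -0.6  0.7] w 1.0
tool offset mm [ 1.4 -1.1 -4.1]
turn x (rad) -0.0053
level turn y,z 0.001 -0.0011
[[322.93711578  94.18822132]
 [328.05106537 257.09066521]]
```

View pics/w_rack.png

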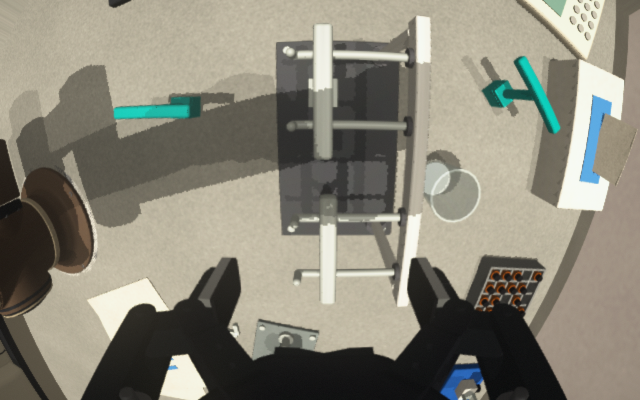

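The wrist view shows the chosen key's bar running from (322,24) to (323,158), with its socket visible at about (323,92). The hex key's bar lies below it, from (328,194) to (328,303).

```bash
python3 - <<'E'
from h import *
f=grab_frame("wrist");im=f["frame"];crop(im,270,10,370,175,3.6,"pics/w_rackc.png")
for r in outline_of("wrist","key_bar")[:4]: print(r["score"],np.round(r["extent"],1))
E
```

```text
0.93 [322.7  93.8  30.4 141.3]
0.74 [157.8 107.5  83.8  27.6]
0.59 [521.9  95.2  78.4  80. ]
```

View pics/w_rackc.png

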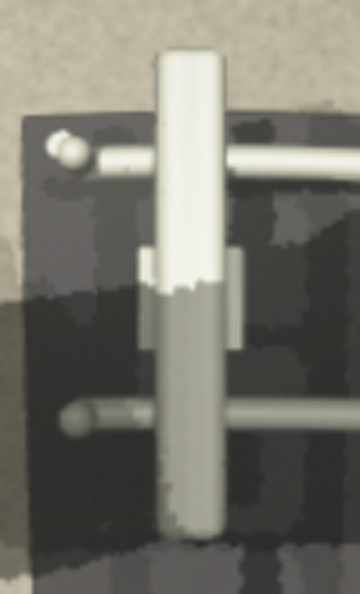

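```bash
python3 - <<'E'
from h import *
f=grab_frame("wrist")
c=lambda x,y:(270+x/3.6-.36,10+y/3.6-.36)
a=atz(f,c(191,52),.194,True);b=atz(f,c(190.5,532),.192,True);print(a,b,(a+b)/2,np.linalg.norm(a-b),np.degrees(np.arctan2(*(a-b)[1::-1]))-90)
for p in [(75,153),(77,417)]: print("tip",atz(f,c(*p),.195,True))
p1=atz(f,c(226,160),.180,True);p2=atz(f,c(226,413),.180,True);print("prongs at bar edge",p1,p2,np.linalg.norm(p1-p2))
plan([.498,.2735,.30],9.4)
E
```

```text
[0.48985407 0.32398238 0.194     ] [0.50490349 0.22830688 0.192     ] [0.49737878 0.27614463 0.193     ] 0.09687253475390213 8.939176222539132
tip [0.47104429 0.30023042 0.195     ]
tip [0.479159   0.24841744 0.195     ]
prongs at bar edge [0.50007118 0.30520876 0.18      ] [0.50858998 0.25239896 0.18      ] 0.053492479948306595
t 5.35 pos [0.5126 0.189  0.2713] yaw 9.1 tilt [ 1.e-03 -6.e-04 -1.e+00] q [ 2.030e+01  9.800e+00  5.700e+00  8.590e+01 -1.000e-01  1.012e+02] F [-0.1  1.1 -1.1] w 0.998
tool offset mm [-28.8  -1.1 -85.8]
turn x (rad) -0.0053
level turn y,z 0.0008 -0.0008
```

```bash
python3 -m pendant '[{"offset":[0,0,-44],"turn":[0,0,0],"claw":-1},{"offset":[5,0,-44],"turn":[0,0,0],"claw":-1},{"offset":[0,0,0],"turn":[0,0,0],"claw":-1},{"offset":[0,0,0],"turn":[0,0,0],"claw":-1}]'
python3 - <<'E'
from h import *
plan([.498,.275,.168],9.1)
E
```

```text
t: 5.85
ee_pos: [0.4999, 0.2758, 0.2664]
tcp_rot: [[0.002, 0.988, 0.154], [-0.001, 0.154, -0.988], [-1.0, 0.002, 0.001]]
ft_force: [0.2, -0.3, -0.4]
grip_width: 1.003
t 5.85 pos [0.4999 0.2758 0.2664] yaw 8.87 tilt [ 2.e-03 -9.e-04 -1.e+00] q [ 2.890e+01  1.240e+01  8.400e+00  8.590e+01 -1.000e-01  1.101e+02] F [ 0.2 -0.3 -0.4] w 1.003
tool offset mm [98.4 -2.2  0.4]
turn x (rad) -0.0039
level turn y,z 0.0012 -0.0018
```

```bash
python3 -m pendant '[{"offset":[30,-2,0],"turn":[0,0.001,-0.002],"claw":-1},{"offset":[30,0,0],"turn":[0,0,0],"claw":-1},{"offset":[20,0,0],"turn":[0,0,0],"claw":-1},{"offset":[10,0,0],"turn":[0,0,0],"claw":-1},{"offset":[5,0,0],"turn":[0,0,0],"claw":-1},{"offset":[0,0,0],"turn":[0,0,0],"claw":-1}]'
python3 - <<'E'
from h import *
plan([.498,.275,.168],9.1)
for n in ["wrist","scene","side"]:
    f=grab_frame(n)
    if n=="wrist": cv2.imwrite("pics/w_desc.png",f["frame"])
    if n=="side": crop(f["frame"],250,150,400,300,4,"pics/d_desc.png")
    if n=="scene": crop(f["frame"],310,70,430,210,4.2,"pics/s_desc.png")
E
```

```text
t: 6.6
ee_pos: [0.5005, 0.2705, 0.1715]
tcp_rot: [[0.004, 0.989, 0.148], [0.001, 0.148, -0.989], [-1.0, 0.004, -0.0]]
ft_force: [0.3, -0.3, -0.1]
grip_width: 1.001
t 6.6 pos [0.5005 0.2705 0.1715] yaw 8.49 tilt [ 0.0041  0.001  -1.    ] q [ 2.840e+01  1.210e+01 -3.900e+00  7.380e+01 -1.000e-01  1.099e+02] F [ 0.3 -0.3 -0.1] w 1.001
tool offset mm [ 3.5 -1.8 -4.8]
turn x (rad) -0.0107
level turn y,z -0.0004 -0.0042
```

View pics/w_desc.png

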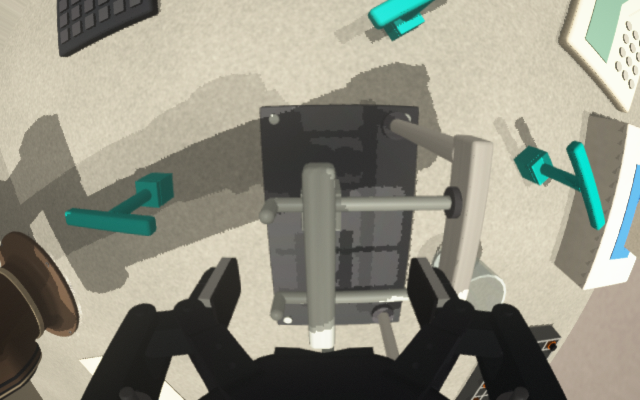

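View pics/d_desc.png

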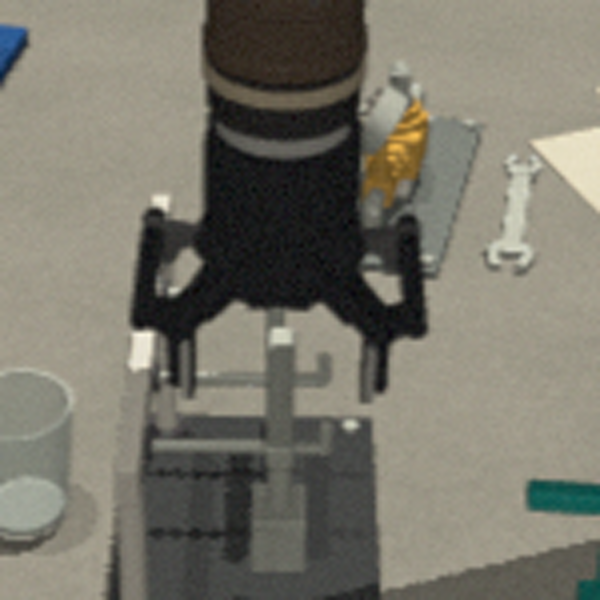

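```bash
python3 -m pendant '[{"offset":[3.5,-1.8,-5],"turn":[-0.01,0,-0.004],"claw":-1},{"offset":[0,0,0],"turn":[0,0,0],"claw":-1},{"offset":[0,0,0],"turn":[0,0,0],"claw":-1}]'
python3 - <<'E'
from h import *
plan([.498,.275,.168],9.1)
f=grab_frame("scene"); crop(f["frame"],310,70,430,210,4.2,"pics/s_desc2.png")
E
```

```text
t: 7.12
ee_pos: [0.4984, 0.2766, 0.1692]
tcp_rot: [[0.002, 0.987, 0.159], [0.002, 0.159, -0.987], [-1.0, 0.002, -0.001]]
ft_force: [-0.0, -0.6, -0.5]
grip_width: 0.999
t 7.12 pos [0.4984 0.2766 0.1692] yaw 9.16 tilt [ 0.0021  0.0017 -1.    ] q [ 29.   12.3  -3.9  73.6   0.  109.8] F [-0.  -0.6 -0.5] w 0.999
tool offset mm [ 1.2 -0.6  1.5]
turn x (rad) 0.0011
level turn y,z -0.0014 -0.0023
```

View pics/s_desc2.png

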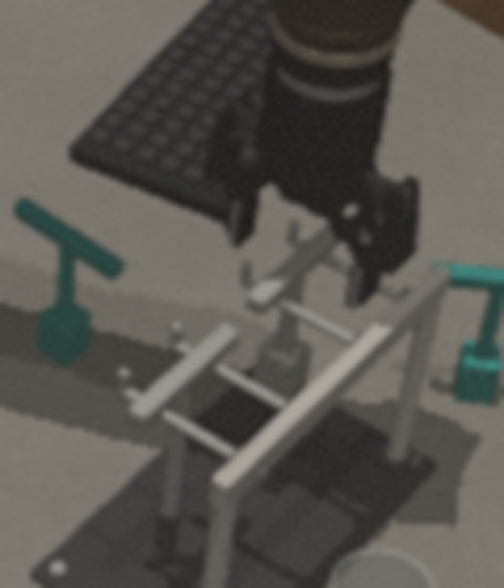

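The scene crop shows the fingers straddling the box key's bar, with the stem and socket below it. I'll close on it.

```bash
python3 -m pendant '[{"offset":[1,0,0],"turn":[0,0,0],"claw":1},{"offset":[0,0,0],"turn":[0,0,0],"claw":1},{"offset":[0,0,0],"turn":[0,0,0],"claw":1},{"offset":[0,0,0],"turn":[0,0,0],"claw":1},{"offset":[0,0,0],"turn":[0,0,0],"claw":1},{"offset":[0,0,0],"turn":[0,0,0],"claw":1},{"offset":[0,0,0],"turn":[0,0,0],"claw":1},{"offset":[0,0,0],"turn":[0,0,0],"claw":1}]' 70
python3 - <<'E'
from h import *
plan([.498,.275,.30],9.1)
f=grab_frame("side"); crop(f["frame"],250,150,400,300,4,"pics/d_grip.png")
f=grab_frame("wrist"); cv2.imwrite("pics/w_grip.png",f["frame"])
E
```

```text
t: 8.18
ee_pos: [0.4985, 0.2765, 0.1683]
tcp_rot: [[0.002, 0.987, 0.159], [0.002, 0.159, -0.987], [-1.0, 0.003, -0.001]]
ft_force: [0.3, 0.8, -0.1]
grip_width: 0.149
t 8.18 pos [0.4985 0.2765 0.1683] yaw 9.15 tilt [ 0.0024  0.0019 -1.    ] q [ 29.   12.3  -4.1  73.5   0.  109.9] F [ 0.3  0.8 -0.1] w 0.149
tool offset mm [-131.7   -0.4    1.2]
turn x (rad) 0.0009
level turn y,z -0.0015 -0.0027
```

View pics/d_grip.png

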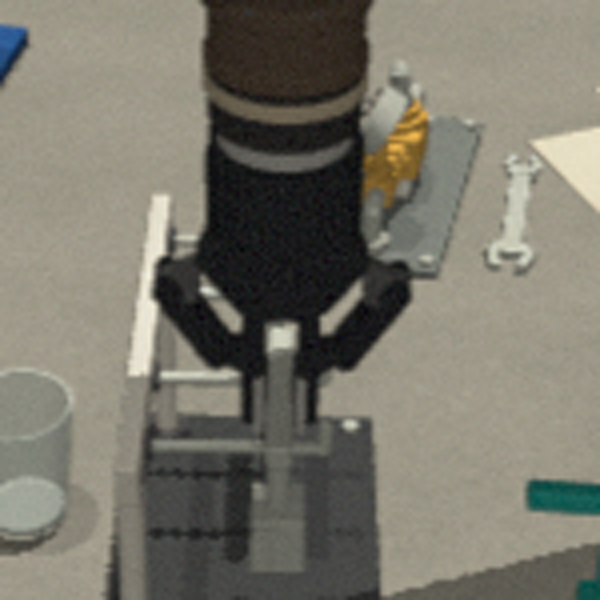

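View pics/w_grip.png

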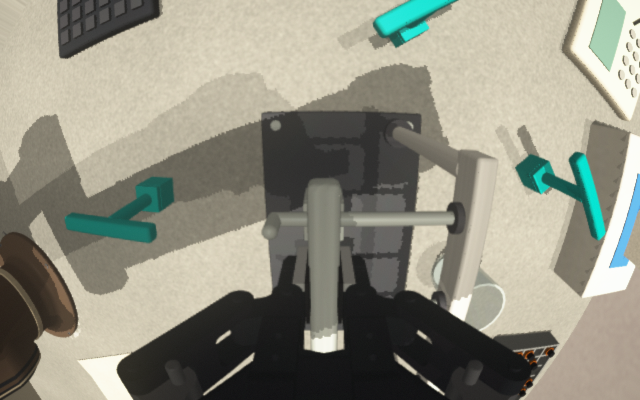

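The bar is gripped between both fingers; the opening of about 12.7 mm fits a 14 mm bar. I'll lift it straight up.

```bash
python3 -m pendant '[{"offset":[-8,0,0],"turn":[0,0,0],"claw":1},{"offset":[-15,0,0],"turn":[0,0,0],"claw":1},{"offset":[-18,0,0],"turn":[0,0,0],"claw":1},{"offset":[-18,0,0],"turn":[0,0,0],"claw":1},{"offset":[-18,0,0],"turn":[0,0,0],"claw":1},{"offset":[-18,0,0],"turn":[0,0,0],"claw":1},{"offset":[-18,0,0],"turn":[0,0,0],"claw":1},{"offset":[-18,0,0],"turn":[0,0,0],"claw":1}]'
python3 - <<'E'
from h import *
plan([.498,.275,.32],9.1)
E
```

```text
t: 9.28
ee_pos: [0.4968, 0.2755, 0.3063]
tcp_rot: [[-0.001, 0.987, 0.159], [-0.0, 0.159, -0.987], [-1.0, -0.001, -0.0]]
ft_force: [0.1, -0.5, -3.6]
grip_width: 0.149
t 9.28 pos [0.4968 0.2755 0.3063] yaw 9.15 tilt [-0.0012 -0.     -1.    ] q [ 29.   12.9  14.1  91.2   0.  109.8] F [ 0.1 -0.5 -3.6] w 0.149
tool offset mm [-13.7   1.1   0.7]
turn x (rad) 0.0009
level turn y,z -0.0001 0.0012
```

```bash
python3 -m pendant '[{"offset":[-15,0,0],"turn":[0,0,0],"claw":1},{"offset":[0,-7,20],"turn":[0,0,0],"claw":1},{"offset":[0,-7,42],"turn":[0,0,0],"claw":1},{"offset":[0,-7,42],"turn":[0,0,0],"claw":1},{"offset":[0,-7,42],"turn":[0,0,0],"claw":1},{"offset":[0,-7,42],"turn":[0,0,0],"claw":1},{"offset":[0,-7,42],"turn":[0,0,0],"claw":1},{"offset":[0,-7,42],"turn":[0,0,0],"claw":1},{"offset":[0,-7,42],"turn":[0,0,0],"claw":1},{"offset":[0,-7,42],"turn":[0,0,0],"claw":1},{"offset":[0,-7,42],"turn":[0,0,0],"claw":1},{"offset":[0,-7,20],"turn":[0,0,0],"claw":1}]'
python3 - <<'E'
from h import *
plan([.490,-.223,.29],10.2)
E
```

```text
t: 10.78
ee_pos: [0.4785, -0.1685, 0.3246]
tcp_rot: [[-0.002, 0.987, 0.159], [-0.002, 0.159, -0.987], [-1.0, -0.002, 0.002]]
ft_force: [-0.3, 0.6, -3.1]
grip_width: 0.149
t 10.78 pos [ 0.4785 -0.1685  0.3246] yaw 9.12 tilt [-0.0016 -0.0023 -1.    ] q [-19.3   6.4   8.6  92.2  -0.2  61.6] F [-0.3  0.6 -3.1] w 0.149
tool offset mm [34.8  2.8 55.6]
turn x (rad) -0.0188
level turn y,z 0.002 0.002
```

```bash
python3 -m pendant '[{"offset":[10,1,28],"turn":[-0.019,0.002,0.002],"claw":1},{"offset":[20,1,26],"turn":[0,0,0],"claw":1},{"offset":[20,0,0],"turn":[0,0,0],"claw":1},{"offset":[10,0,0],"turn":[0,0,0],"claw":1},{"offset":[0,0,0],"turn":[0,0,0],"claw":1},{"offset":[0,0,0],"turn":[0,0,0],"claw":1}]'
python3 - <<'E'
from h import *
plan([.490,-.223,.26],10.2)
for n in ["scene","side","wrist"]:
    f=grab_frame(n);s=observe();B=s["ee_pos"]-s["tcp_rot"][:,0]*0.0187; M=B+s["tcp_rot"][:,0]*.111
    if n!="wrist":
        u=proj(f,[B,M,[.488,-.223,.116],[.4915,-.223,.116]]);print(n,u.round(1));x,y=u[1:3].mean(0).astype(int)
        crop(f["frame"],x-45,y-60,x+45,y+40,6,f"pics/{n}_pre.png");print(x-45,y-60)
    else: cv2.imwrite("pics/w_pre.png",f["frame"])
E
```

```text
t: 11.52
ee_pos: [0.4838, -0.227, 0.2643]
tcp_rot: [[-0.001, 0.985, 0.172], [-0.001, 0.172, -0.985], [-1.0, -0.001, 0.001]]
ft_force: [0.4, 0.0, -2.9]
grip_width: 0.148
t 11.53 pos [ 0.4838 -0.227   0.2643] yaw 9.89 tilt [-0.001 -0.001 -1.   ] q [-25.1   8.4   3.3  84.9  -0.1  55. ] F [ 0.4  0.  -2.9] w 0.148
tool offset mm [ 4.3  6.8 -2.9]
turn x (rad) -0.0055
level turn y,z 0.0008 0.0012
scene [[219.5 197.3]
 [226.2 228. ]
 [231.6 242. ]
 [232.4 242.9]]
183 174
side [[355.1 114.2]
 [353.  148.9]
 [350.7 165.7]
 [349.5 165.6]]
306 97
```

View pics/scene_pre.png

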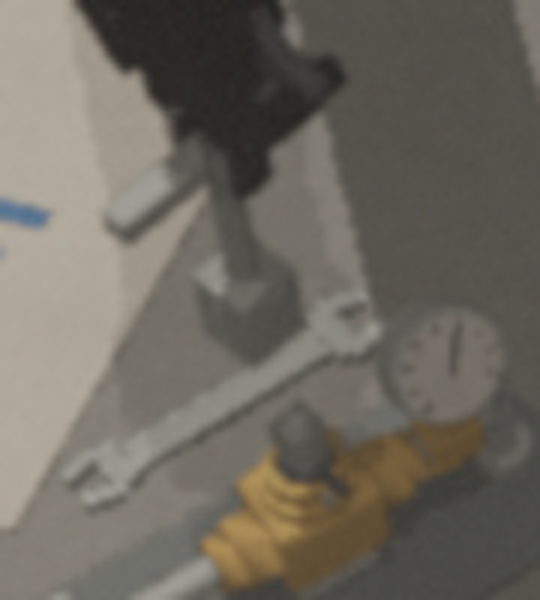

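View pics/side_pre.png

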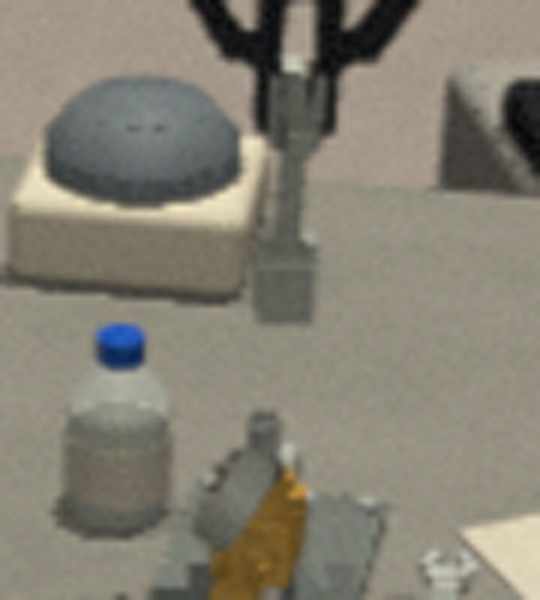

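View pics/w_pre.png

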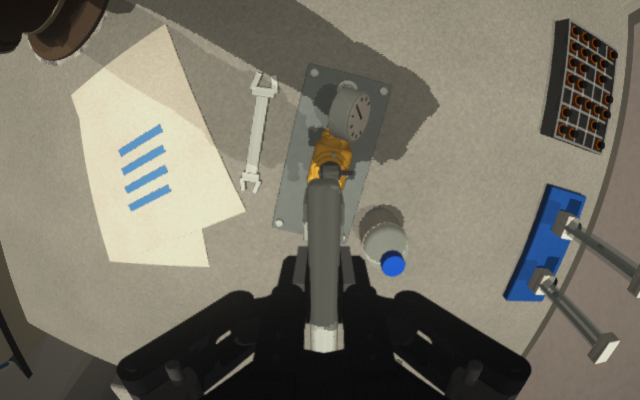

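The key hangs straight in the grip (side: socket at (353,148), spindle top at (350,166)). The tip estimates average about x = 0.490. I'll move closer and compare the key with the spindle in the same pictures.

```bash
python3 -m pendant '[{"offset":[10,6.5,-3],"turn":[-0.005,0,0],"claw":1},{"offset":[15,0,0],"turn":[0,0,0],"claw":1},{"offset":[10,0,0],"turn":[0,0,0],"claw":1},{"offset":[0,0,0],"turn":[0,0,0],"claw":1},{"offset":[0,0,0],"turn":[0,0,0],"claw":1}]'
cat > pre.py <<'E'
from h import *
import sys
tag=sys.argv[1]
plan([.490,-.223,.223],10.2)
def box(c,R,h,z0,z1):
    return np.array([c+R@np.array([sx*h,sy*h,z]) for z in(z0,z1) for sx,sy in((-1,-1),(1,-1),(1,1),(-1,1))])
def wire(img,P,col):
    P=np.round(P*16).astype(int)
    for i in range(4):
        for a,b in((i,(i+1)%4),(4+i,4+(i+1)%4),(i,i+4)): cv2.line(img,P[a],P[b],col,1,cv2.LINE_AA,4)
for n in ["scene","side"]:
    f=grab_frame(n);s=observe();T=s["tcp_rot"];R=np.c_[T[:,1],-T[:,2],-T[:,0]]
    B=s["ee_pos"]-T[:,0]*0.0187
    k=8;u=proj(f,[.49,-.223,.14])[0].astype(int);x0,y0=u-[35,32]
    cr=cv2.resize(f["frame"][y0:y0+64,x0:x0+70],None,fx=k,fy=k,interpolation=cv2.INTER_CUBIC)
    raw=cr.copy(); a=np.radians(10.2);Rs=np.array([[np.cos(a),-np.sin(a),0],[np.sin(a),np.cos(a),0],[0,0,1]])
    t=lambda P:(proj(f,P)-[x0,y0]+.5)*k-.5
    wire(cr,t(box(B,R,.014,-.111,-.073)),(0,0,255)); 
    wire(cr,t(box(np.array([.49,-.223,0]),Rs,.008,.084,.110)),(0,255,0))
    wire(cr,t(box(np.array([.49,-.223,0]),Rs,.004,.11599,.116)),(0,255,255))
    cv2.imwrite(f"pics/{tag}_{n}.png",np.hstack([raw,cr])[:, :] if False else cr); cv2.imwrite(f"pics/{tag}_{n}_raw.png",raw); print(n,x0,y0)
E
python3 pre.py p1
```

```text
t: 12.3
ee_pos: [0.4906, -0.222, 0.2264]
tcp_rot: [[-0.001, 0.984, 0.178], [-0.001, 0.178, -0.984], [-1.0, -0.001, 0.001]]
ft_force: [-0.9, 0.5, -3.1]
grip_width: 0.152
t 12.3 pos [ 0.4906 -0.222   0.2264] yaw 10.28 tilt [-1.3e-03 -8.0e-04 -1.0e+00] q [-24.3   8.7  -1.1  80.2  -0.1  55.4] F [-0.9  0.5 -3.1] w 0.152
tool offset mm [ 3.4 -0.7  0.9]
turn x (rad) 0.0013
level turn y,z 0.0006 0.0014
scene 195 204
side 315 126
```

View pics/p1_scene.png

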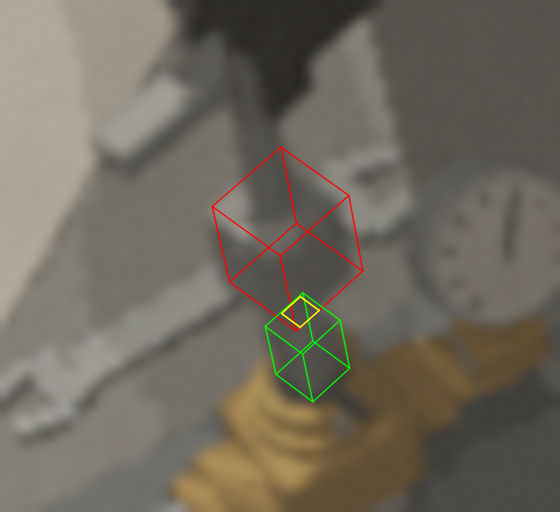

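View pics/p1_side.png

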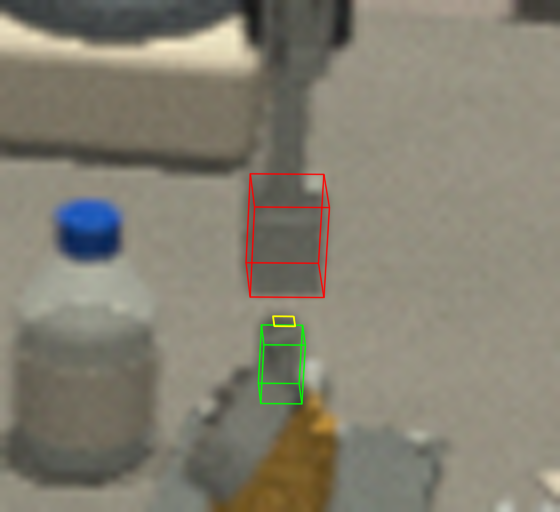

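View pics/p1_scene_raw.png

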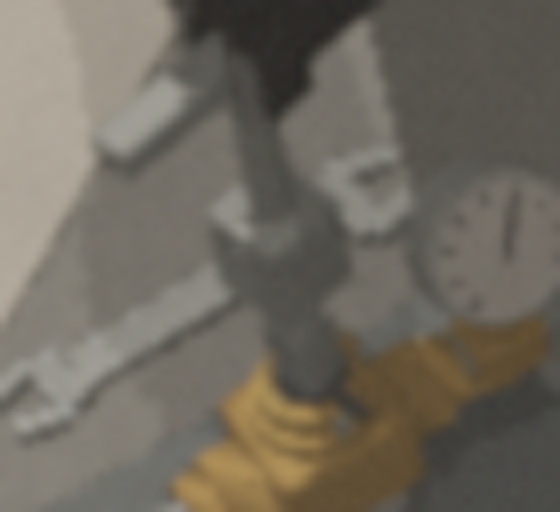

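View pics/p1_side_raw.png

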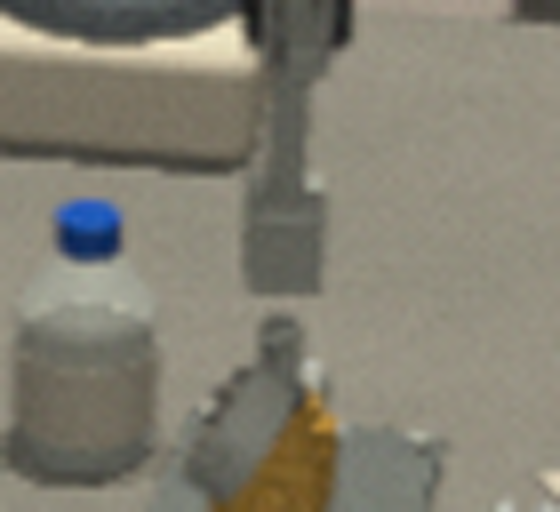

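```bash
cat > pre2.py <<'E'
from h import *
import sys
tag=sys.argv[1]; dx,dy=map(float,sys.argv[2:4]); sx_,sy_=map(float,sys.argv[4:6])
from pre_f import *
E
sed -n '/^def box/,/^for n/p' pre.py | sed '$d' > pre_f.py; sed -i '1i import numpy as np, cv2' pre_f.py
cat >> pre2.py <<'E'
fr={}
for n in ["scene","side"]:
    f=grab_frame(n);fr[n]=f
    imgs=np.mean([f["frame"].astype(float)]+[grab_frame(n)["frame"].astype(float) for _ in range(3)],0)
    s=observe();T=s["tcp_rot"];R=np.c_[T[:,1],-T[:,2],-T[:,0]]
    B=s["ee_pos"]-T[:,0]*0.0187+np.array([dx,dy,0])/1000
    k=8;u=proj(f,[.49,-.223,.14])[0].astype(int);x0,y0=u-[35,36]
    c=imgs[y0:y0+72,x0:x0+70]; c=np.clip(255*(c/255*1.6)**.7,0,255).astype(np.uint8)
    cr=cv2.resize(c,None,fx=k,fy=k,interpolation=cv2.INTER_CUBIC);raw=cr.copy()
    a=np.radians(10.2);Rs=np.array([[np.cos(a),-np.sin(a),0],[np.sin(a),np.cos(a),0],[0,0,1]])
    t=lambda P:(proj(f,P)-[x0,y0]+.5)*k-.5
    wire(cr,t(box(B,R,.014,-.111,-.073)),(0,0,255)); wire(cr,t(box(B,R,.0065*.9,-.073,-.007)),(255,0,255))
    bar=np.array([B+R@np.array([a*.007,b*.05,z]) for z in(-.007,.007) for a,b in((-1,-1),(1,-1),(1,1),(-1,1))]);wire(cr,t(bar),(255,0,0))
    S=np.array([sx_,sy_,0])
    wire(cr,t(box(S,Rs,.008,.084,.110)),(0,255,0)); wire(cr,t(box(S,Rs,.004,.11599,.116)),(0,255,255))
    cv2.imwrite(f"pics/{tag}_{n}.png",cr); cv2.imwrite(f"pics/{tag}_{n}_raw.png",raw)
E
python3 pre2.py q1 1.0 -1.5 .4905 -.2233
```

```text
(no output)
```

View pics/q1_scene.png

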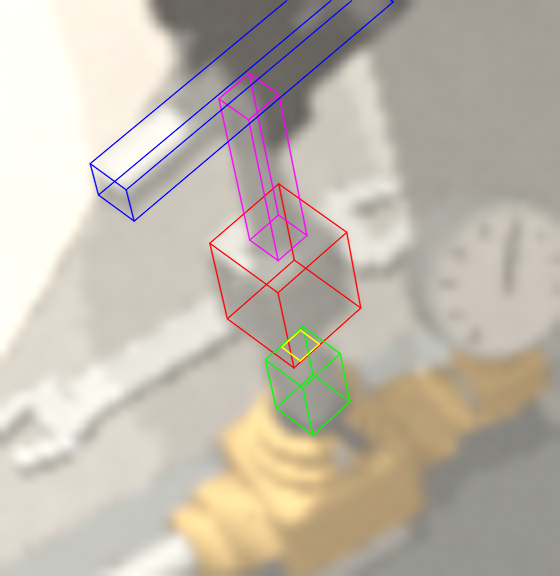

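View pics/q1_scene_raw.png

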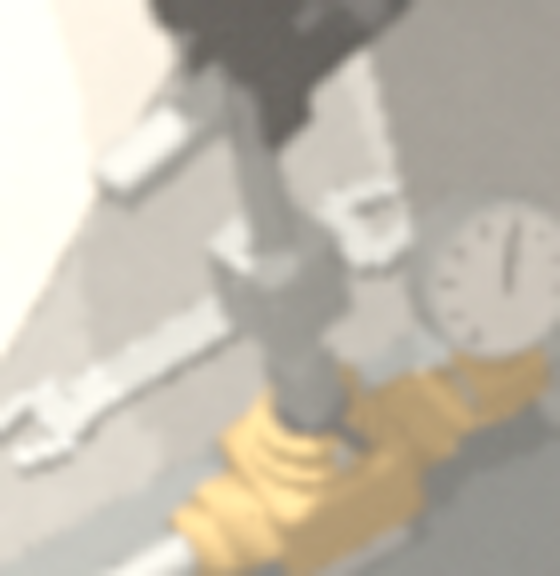

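View pics/q1_side.png

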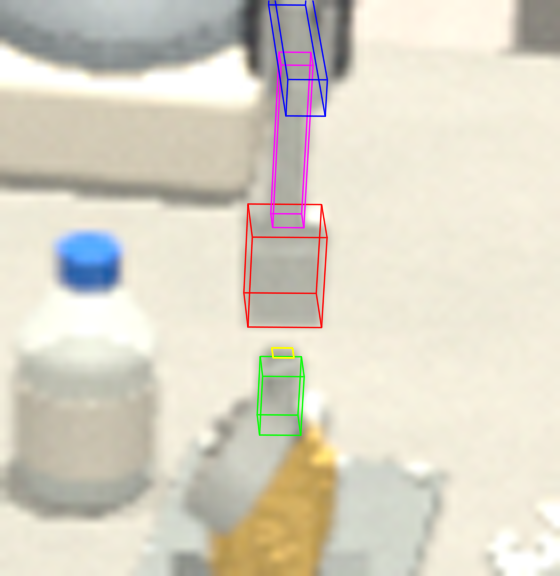

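```bash
python3 - <<'E'
from h import *
f=grab_frame("wrist");im=f["frame"];crop(im,283,165,363,365,3,"pics/w_bar.png")
s=observe();T=s["tcp_rot"]
# predicted bar top corners in image
for zz in (-.05,.05):
    P=[s["ee_pos"]+T@np.array([xx,yy,zz]) for xx in(-.0257,-.0117) for yy in (-.007,.007)]
    print(zz,projw(f,P).round(1).tolist())
E
```

```text
-0.05 [[307.8, 184.1], [343.3, 184.1], [309.4, 175.3], [341.3, 175.3]]
0.05 [[312.5, 360.8], [337.9, 360.8], [313.1, 343.5], [337.1, 343.4]]
```

View pics/w_bar.png

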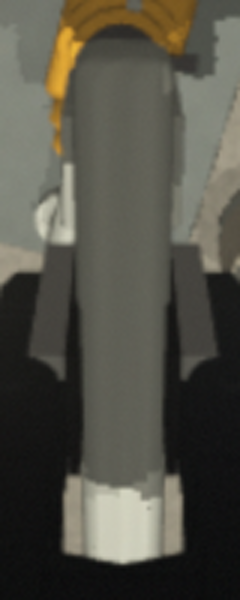

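The key sits about 1.5 mm toward -y in the grip (wrist bar end at row 179, 3 px off prediction). Against the spindle it is off by about 1 mm in x. I'll correct that and lower in small steps, watching force.

```bash
python3 -m pendant '[{"offset":[4,-1,0.2],"turn":[0,0,0.001],"claw":1},{"offset":[5,0,0],"turn":[0,0,0],"claw":1},{"offset":[4,0,0],"turn":[0,0,0],"claw":1},{"offset":[0,0,0],"turn":[0,0,0],"claw":1},{"offset":[0,0,0],"turn":[0,0,0],"claw":1}]'
python3 - <<'E'
from h import *
plan([.4896,-.222,.208],10.2)
E
python3 pre2.py q2 0.8 -1.7 .4905 -.2233
```

```text
t: 13.48
ee_pos: [0.4894, -0.2224, 0.2122]
tcp_rot: [[-0.001, 0.984, 0.178], [-0.0, 0.178, -0.984], [-1.0, -0.001, 0.0]]
ft_force: [-0.0, 0.2, -3.2]
grip_width: 0.151
t 13.47 pos [ 0.4894 -0.2224  0.2122] yaw 10.27 tilt [-6.e-04 -4.e-04 -1.e+00] q [-24.4   8.6  -3.   78.4  -0.   55.3] F [-0.   0.2 -3.2] w 0.151
tool offset mm [ 4.2  0.3 -0.3]
turn x (rad) 0.0013
level turn y,z 0.0003 0.0007
```

View pics/q2_side_raw.png

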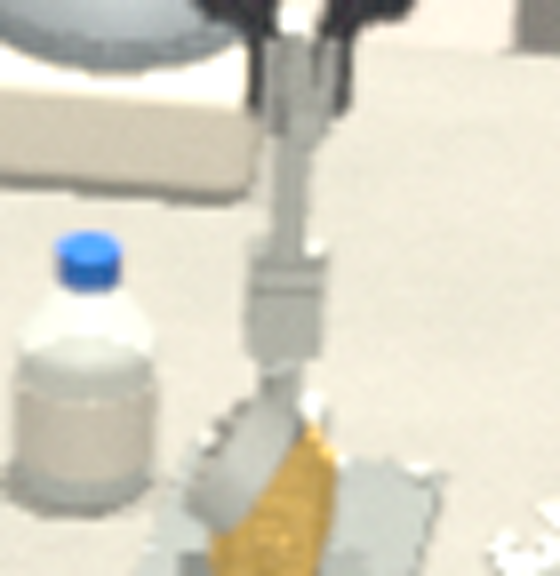

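View pics/q2_scene_raw.png

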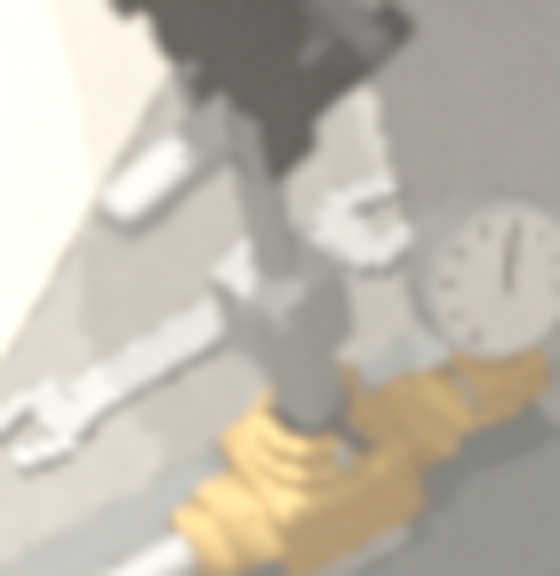

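```bash
cat > stem.py <<'E'
from h import *
for n,lo,hi in (("scene",.03,.066),("side",.03,.066)):
    f=grab_frame(n); g=np.mean([grab_frame(n)["frame"].mean(2) for _ in range(3)],0)
    s=observe();T=s["tcp_rot"];B=s["ee_pos"]-T[:,0]*.0187
    print(n,"px per mm x,y:",((proj(f,B+[.001,0,-.05])-proj(f,B+[0,0,-.05]))[0]).round(3),((proj(f,B+[0,.001,-.05])-proj(f,B+[0,0,-.05]))[0]).round(3))
    for z in (.035,.045,.055,.065,.085,.095,.1):
        p=proj(f,B+T[:,0]*z)[0]; r=int(round(p[1])); x=int(round(p[0]))
        dr=proj(f,B+T[:,0]*(z+.01))[0]-p; cx=p[0]+dr[0]/dr[1]*(r-p[1])
        print(z,"row",r,"pred",cx.round(2),"from",x-13,g[r,x-13:x+14].round(0).astype(int).tolist())
E
python3 stem.py
```

```text
scene px per mm x,y: [0.245 0.263] [ 0.358 -0.224]
0.035 row 222 pred 227.85 from 215 [145, 127, 105, 89, 84, 87, 98, 107, 107, 94, 80, 77, 76, 66, 61, 75, 98, 110, 112, 114, 113, 110, 107, 112, 116, 118, 125]
0.045 row 225 pred 228.48 from 215 [84, 83, 93, 105, 111, 113, 112, 112, 111, 106, 89, 81, 81, 79, 76, 85, 104, 111, 111, 114, 122, 133, 137, 131, 113, 98, 91]
0.055 row 227 pred 228.9 from 216 [104, 110, 112, 112, 112, 113, 112, 112, 109, 96, 85, 81, 81, 77, 81, 99, 106, 111, 121, 133, 136, 135, 132, 123, 113, 107, 109]
0.065 row 230 pred 229.53 from 217 [111, 112, 112, 112, 111, 110, 110, 120, 127, 104, 83, 82, 79, 76, 76, 84, 92, 107, 118, 122, 131, 136, 136, 136, 134, 134, 134]
0.085 row 235 pred 230.57 from 218 [113, 112, 111, 102, 105, 119, 135, 142, 124, 105, 97, 97, 99, 99, 98, 89, 83, 79, 76, 81, 94, 103, 104, 105, 107, 106, 107]
0.095 row 237 pred 230.99 from 218 [109, 114, 122, 118, 97, 85, 94, 107, 105, 102, 103, 103, 104, 101, 91, 80, 76, 76, 75, 75, 87, 103, 109, 109, 108, 109, 109]
0.1 row 239 pred 231.41 from 218 [129, 134, 137, 133, 111, 91, 87, 88, 89, 86, 92,
[... 565 characters left out ...]
139, 141, 139, 137, 138, 141, 140, 141, 141, 141]
0.065 row 151 pred 351.01 from 338 [138, 139, 137, 136, 136, 137, 138, 136, 135, 133, 123, 96, 92, 90, 90, 127, 143, 139, 137, 138, 139, 138, 136, 139, 139, 139, 138]
0.085 row 157 pred 350.67 from 338 [137, 136, 135, 137, 136, 138, 139, 119, 93, 91, 91, 94, 92, 95, 94, 94, 93, 109, 131, 137, 136, 137, 137, 139, 139, 139, 140]
0.095 row 160 pred 350.51 from 338 [138, 136, 138, 136, 138, 140, 138, 118, 94, 92, 93, 92, 93, 93, 93, 93, 94, 113, 134, 141, 139, 140, 140, 140, 139, 136, 137]
0.1 row 161 pred 350.45 from 337 [139, 137, 139, 140, 139, 137, 138, 138, 116, 95, 93, 92, 93, 92, 95, 93, 94, 96, 118, 134, 140, 140, 140, 139, 137, 139, 138]
```

```bash
python3 - <<'E'
from h import *
for n in ("scene","side"):
    f=grab_frame(n); g=cv2.imread(f"pics/{n}0.png").astype(float); 
    P=np.array([.4905,-.2233,0])
    for z in (.090,.096,.1,.104,.108,.112):
        p=proj(f,P+[0,0,z])[0]; r=int(round(p[1])); x=int(round(p[0]))
        dr=proj(f,P+[0,0,z-.01])[0]-p; cx=p[0]+dr[0]/dr[1]*(r-p[1])
        print(n,z,"row",r,"pred",cx.round(2),"from",x-9,g[r,x-9:x+10].mean(1).round(0).astype(int).tolist(),"B",g[r,x-9:x+10,0].astype(int).tolist())
E
```

```text
scene 0.09 row 249 pred 233.39 from 224 [120, 121, 124, 125, 112, 92, 85, 84, 82, 81, 79, 77, 75, 71, 89, 112, 105, 106, 116] B [113, 114, 113, 102, 88, 79, 80, 79, 78, 77, 75, 74, 72, 65, 67, 78, 77, 76, 77]
scene 0.096 row 247 pred 232.97 from 224 [121, 123, 122, 117, 99, 90, 94, 105, 108, 98, 85, 80, 83, 99, 122, 132, 131, 117, 114] B [114, 116, 114, 109, 90, 84, 89, 100, 103, 93, 80, 76, 74, 75, 86, 104, 119, 110, 101]
scene 0.1 row 246 pred 232.76 from 224 [120, 121, 119, 114, 99, 97, 113, 120, 120, 111, 97, 85, 84, 103, 118, 120, 118, 111, 108] B [113, 114, 113, 107, 93, 92, 108, 115, 115, 106, 92, 81, 75, 79, 83, 94, 108, 107, 104]
scene 0.104 row 246 pred 232.76 from 224 [120, 121, 119, 114, 99, 97, 113, 120, 120, 111, 97, 85, 84, 103, 118, 120, 118, 111, 108] B [113, 114, 113, 107, 93, 92, 108, 115, 115, 106, 92, 81, 75, 79, 83, 94, 108, 107, 104]
scene 0.108 row 245 pred 232.54 from 223 [120, 120, 120, 118, 113, 109, 115, 125, 128, 125, 117, 107, 94, 89, 103, 113, 111, 111, 111] B [112, 113, 112, 111, 106, 103, 110, 119, 122, 120, 112, 102, 90, 81, 86, 92, 97, 105, 107]
sce
[... 906 characters left out ...]
133]
side 0.104 row 169 pred 349.67 from 341 [141, 142, 140, 139, 140, 142, 107, 89, 96, 103, 108, 115, 136, 146, 147, 145, 149, 145, 146] B [129, 131, 128, 128, 128, 131, 98, 84, 91, 96, 100, 105, 124, 136, 135, 133, 138, 132, 133]
side 0.108 row 168 pred 349.72 from 341 [136, 144, 140, 145, 142, 141, 131, 141, 149, 147, 144, 138, 138, 146, 143, 143, 139, 145, 147] B [124, 132, 127, 133, 132, 130, 123, 133, 141, 140, 136, 128, 126, 135, 132, 131, 127, 132, 136]
side 0.112 row 167 pred 349.78 from 341 [144, 147, 144, 142, 142, 143, 129, 136, 153, 161, 160, 148, 143, 143, 144, 146, 144, 145, 141] B [130, 135, 133, 130, 131, 131, 119, 127, 145, 154, 151, 138, 132, 131, 132, 134, 133, 134, 129]
```

The profiles say the key should move about -0.6 mm in x and +1.3 mm in y. I'll correct that and lower gently.

```bash
python3 -m pendant '[{"offset":[0,-0.4,-1.4],"turn":[0,0,0],"claw":1},{"offset":[2,0,0],"turn":[0,0,0],"claw":1},{"offset":[3,0,0],"turn":[0,0,0],"claw":1},{"offset":[3,0,0],"turn":[0,0,0],"claw":1}]'
python3 - <<'E'
from h import *
plan([.4888,-.2211,.178],10.2)
E
```

```text
t: 14.88
ee_pos: [0.4888, -0.221, 0.2038]
tcp_rot: [[-0.0, 0.984, 0.178], [-0.001, 0.178, -0.984], [-1.0, -0.0, 0.001]]
ft_force: [1.1, 0.1, -2.6]
grip_width: 0.151
t 14.88 pos [ 0.4888 -0.221   0.2038] yaw 10.28 tilt [-3.e-04 -6.e-04 -1.e+00] q [-24.3   8.5  -4.2  77.3  -0.   55.4] F [ 1.1  0.1 -2.6] w 0.151
tool offset mm [25.8 -0.   0.1]
turn x (rad) 0.0014
level turn y,z 0.0005 0.0004
```

```bash
python3 -m pendant '[{"offset":[3,0,0],"turn":[0,0,0],"claw":1},{"offset":[3,0,0],"turn":[0,0,0],"claw":1}]'
python3 -m pendant '[{"offset":[3,0,0],"turn":[0,0,0],"claw":1},{"offset":[3,0,0],"turn":[0,0,0],"claw":1}]'
python3 stem.py | sed 's/from.*//' | head -0; python3 - <<'E'
from h import *
plan([.4888,-.2211,.178],10.2)
E
```

```text
t: 15.12
ee_pos: [0.4888, -0.221, 0.1972]
tcp_rot: [[-0.0, 0.984, 0.178], [-0.0, 0.178, -0.984], [-1.0, -0.0, 0.0]]
ft_force: [0.4, -0.1, -3.2]
grip_width: 0.151
t: 15.38
ee_pos: [0.4888, -0.2209, 0.1908]
tcp_rot: [[-0.0, 0.984, 0.178], [-0.0, 0.178, -0.984], [-1.0, -0.0, 0.0]]
ft_force: [0.4, 0.4, -3.9]
grip_width: 0.152
t 15.78 pos [ 0.4888 -0.221   0.1911] yaw 10.27 tilt [-3.e-04 -5.e-04 -1.e+00] q [-24.3   8.6  -5.7  75.7  -0.   55.4] F [ 0.7 -0.3 -3.4] w 0.151
tool offset mm [13.1 -0.   0.1]
turn x (rad) 0.0013
level turn y,z 0.0005 0.0004
```

```bash
python3 -m pendant '[{"offset":[3,0,0],"turn":[0,0,0],"claw":1},{"offset":[3,0,0],"turn":[0,0,0],"claw":1}]'
python3 -m pendant '[{"offset":[2,0,0],"turn":[0,0,0],"claw":1},{"offset":[2,0,0],"turn":[0,0,0],"claw":1}]'
python3 pre2.py q3 1 -2 .4905 -.2233; python3 -c "
from h import *
plan([.4888,-.2211,.178],10.2)"
```

```text
t: 16.02
ee_pos: [0.489, -0.2211, 0.1851]
tcp_rot: [[0.0, 0.984, 0.178], [-0.001, 0.178, -0.984], [-1.0, 0.0, 0.001]]
ft_force: [-0.2, 0.3, -2.9]
grip_width: 0.156
t: 16.27
ee_pos: [0.4889, -0.221, 0.1806]
tcp_rot: [[-0.0, 0.984, 0.178], [-0.001, 0.178, -0.984], [-1.0, -0.0, 0.001]]
ft_force: [0.6, -0.4, -2.7]
grip_width: 0.147
t 16.68 pos [ 0.4889 -0.2211  0.1809] yaw 10.27 tilt [ 1.e-04 -7.e-04 -1.e+00] q [-24.3   8.7  -6.9  74.4  -0.   55.4] F [-0.2 -0.1 -3.1] w 0.149
tool offset mm [ 2.9 -0.1  0. ]
turn x (rad) 0.0013
level turn y,z 0.0007 0.0001
```

View pics/q3_side_raw.png

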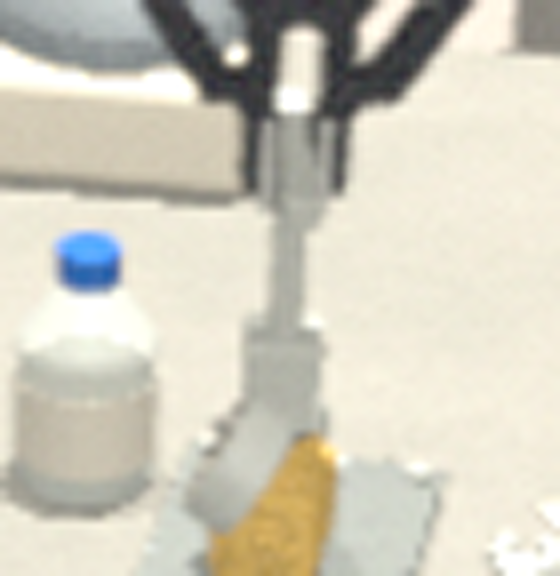

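View pics/q3_scene_raw.png

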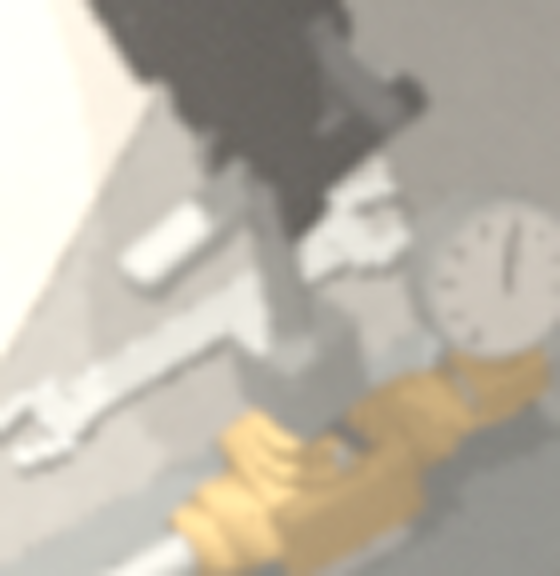

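The socket now surrounds the spindle in both views, with no side load. I'll lower it the last few millimetres until it seats.

```bash
python3 -m pendant '[{"offset":[1.5,0,0],"turn":[0,0,0],"claw":1},{"offset":[1.5,0,0],"turn":[0,0,0],"claw":1}]'
python3 -m pendant '[{"offset":[1,0,0],"turn":[0,0,0],"claw":1},{"offset":[1,0,0],"turn":[0,0,0],"claw":1},{"offset":[0,0,0],"turn":[0,0,0],"claw":1}]'
python3 -c "
from h import *
plan([.4888,-.2211,.178],10.2)"
```

```text
t: 16.92
ee_pos: [0.4892, -0.2212, 0.1782]
tcp_rot: [[0.001, 0.984, 0.178], [-0.001, 0.178, -0.984], [-1.0, 0.001, 0.001]]
ft_force: [-1.4, 0.2, 5.5]
grip_width: 0.152
t: 17.3
ee_pos: [0.4893, -0.2213, 0.1784]
tcp_rot: [[0.003, 0.984, 0.178], [-0.002, 0.178, -0.984], [-1.0, 0.003, 0.003]]
ft_force: [-0.4, 0.4, -3.2]
grip_width: 0.146
t 17.3 pos [ 0.4893 -0.2213  0.1784] yaw 10.27 tilt [ 0.0032 -0.0022 -1.    ] q [-24.3   8.6  -7.3  73.9  -0.   55.4] F [-0.4  0.4 -3.2] w 0.146
tool offset mm [ 0.4 -0.4 -0.3]
turn x (rad) 0.0012
level turn y,z 0.0028 -0.0028
```

The key is seated: contact came at TCP z = 0.178, as predicted. Now I'll turn it counter-clockwise, which is negative about tool x, shifting slightly each row to keep the key's axis in place.

```bash
python3 -m pendant '[{"offset":[0,0,0],"turn":[0,0,0],"claw":1},{"offset":[0,-0.2,0],"turn":[-0.1,0,0],"claw":1},{"offset":[0,-0.3,0],"turn":[-0.15,0,0],"claw":1},{"offset":[0,-0.3,0],"turn":[-0.15,0,0],"claw":1}]'
python3 -c "
from h import *
plan([.4888,-.2211,.178],90);print(observe()['ft_torque'].round(3))"
```

```text
t: 17.8
ee_pos: [0.4892, -0.2214, 0.1783]
tcp_rot: [[0.005, 0.83, 0.557], [-0.002, 0.557, -0.83], [-1.0, 0.003, 0.004]]
ft_force: [-1.0, 0.2, 0.1]
grip_width: 0.154
t 17.8 pos [ 0.4892 -0.2214  0.1783] yaw 33.86 tilt [ 0.0045 -0.0016 -1.    ] q [-24.4   8.5  -7.4  73.8   0.   31.8] F [-1.   0.2  0.1] w 0.154
tool offset mm [ 0.3 -0.1 -0.4]
turn x (rad) -0.9798
level turn y,z 0.0038 -0.0029
[ 0.213  0.147 -0.093]
```

```bash
python3 -m pendant '[{"offset":[0,-0.3,0],"turn":[-0.15,0.004,-0.003],"claw":1},{"offset":[0,-0.3,0],"turn":[-0.15,0,0],"claw":1},{"offset":[0,-0.3,0],"turn":[-0.15,0,0],"claw":1},{"offset":[0,0,0],"turn":[0,0,0],"claw":1}]'
python3 -c "
from h import *
plan([.4888,-.2211,.178],90);print(observe()['ft_torque'].round(3))"
```

```text
t: 18.3
ee_pos: [0.4891, -0.2217, 0.1783]
tcp_rot: [[0.001, 0.494, 0.869], [0.001, 0.869, -0.494], [-1.0, 0.001, 0.0]]
ft_force: [-0.9, 0.6, -0.3]
grip_width: 0.147
t 18.3 pos [ 0.4891 -0.2217  0.1783] yaw 60.39 tilt [ 6.e-04  9.e-04 -1.e+00] q [-24.4   8.8  -7.1  74.1   0.1   5.2] F [-0.9  0.6 -0.3] w 0.147
tool offset mm [ 0.3  0.4 -0.5]
turn x (rad) -0.5168
level turn y,z 0.0001 -0.0011
[ 0.143  0.22  -0.076]
```

```bash
python3 -m pendant '[{"offset":[0,-0.4,0],"turn":[-0.15,0,0],"claw":1},{"offset":[0,-0.4,0],"turn":[-0.15,0,0],"claw":1},{"offset":[0,-0.3,0],"turn":[-0.1,0,0],"claw":1},{"offset":[0,0,0],"turn":[0,0,0],"claw":1}]'
python3 -c "
from h import *
plan([.4888,-.2211,.178],90);print(observe()['ft_torque'].round(3))"
```

```text
t: 18.8
ee_pos: [0.4889, -0.2221, 0.1783]
tcp_rot: [[0.001, 0.117, 0.993], [0.002, 0.993, -0.117], [-1.0, 0.003, 0.001]]
ft_force: [-1.1, -0.1, 0.3]
grip_width: 0.15
t 18.8 pos [ 0.4889 -0.2221  0.1783] yaw 83.27 tilt [ 0.0011  0.0025 -1.    ] q [-24.5   8.8  -7.1  74.1   0.2 -17.8] F [-1.1 -0.1  0.3] w 0.15
tool offset mm [ 0.3  1.  -0.2]
turn x (rad) -0.1175
level turn y,z 0.0008 -0.0026
[ 0.203  0.23  -0.027]
```

```bash
python3 -m pendant '[{"offset":[0,-0.2,0],"turn":[-0.06,0,0],"claw":1},{"offset":[0,0,0],"turn":[0,0,0],"claw":1}]'
python3 -c "
from h import *
plan([.4888,-.2211,.178],90);print(observe()['ft_torque'].round(3))"
python3 -m pendant '[{"offset":[0,-0.1,0],"turn":[-0.06,0,0],"claw":1},{"offset":[0,0,0],"turn":[0,0,0],"claw":1}]'
python3 -c "
from h import *
plan([.4888,-.2211,.178],90);print(observe()['ft_torque'].round(3))"
```

```text
t: 19.05
ee_pos: [0.4888, -0.2222, 0.1783]
tcp_rot: [[0.001, 0.064, 0.998], [0.003, 0.998, -0.064], [-1.0, 0.003, 0.001]]
ft_force: [-0.8, 0.7, 1.0]
grip_width: 0.154
t 19.05 pos [ 0.4888 -0.2222  0.1783] yaw 86.35 tilt [ 0.0011  0.0027 -1.    ] q [-24.5   8.8  -7.1  74.2   0.2 -20.9] F [-0.8  0.7  1. ] w 0.154
tool offset mm [ 0.3  1.1 -0.1]
turn x (rad) -0.0637
level turn y,z 0.0009 -0.0027
[0.246 0.261 0.016]
t: 19.3
ee_pos: [0.4888, -0.2223, 0.1783]
tcp_rot: [[0.001, 0.009, 1.0], [0.003, 1.0, -0.009], [-1.0, 0.003, 0.001]]
ft_force: [-0.4, 0.3, 1.1]
grip_width: 0.152
t 19.3 pos [ 0.4888 -0.2223  0.1783] yaw 89.49 tilt [ 0.0011  0.0028 -1.    ] q [-24.5   8.8  -7.1  74.2   0.2 -24. ] F [-0.4  0.3  1.1] w 0.152
tool offset mm [ 0.3  1.2 -0. ]
turn x (rad) -0.0089
level turn y,z 0.0011 -0.0028
[ 0.227  0.166 -0.061]
```

```bash
for i in 1; do python3 -m pendant '[{"offset":[0,-0.1,0],"turn":[-0.05,0,0],"claw":1},{"offset":[0,0,0],"turn":[0,0,0],"claw":1}]'; done
python3 -c "
from h import *
plan([.4888,-.2211,.178],90);print(observe()['ft_torque'].round(3))"
python3 -m pendant '[{"offset":[0,-0.1,0],"turn":[-0.05,0,0],"claw":1},{"offset":[0,0,0],"turn":[0,0,0],"claw":1}]'
python3 -c "
from h import *
plan([.4888,-.2211,.178],90);print(observe()['ft_torque'].round(3))
f=grab_frame('wrist');cv2.imwrite('pics/w_turn.png',f['frame'])"
```

```text
t: 19.55
ee_pos: [0.4888, -0.2223, 0.1783]
tcp_rot: [[0.001, -0.036, 0.999], [0.003, 0.999, 0.036], [-1.0, 0.003, 0.001]]
ft_force: [-0.6, 0.9, 0.4]
grip_width: 0.149
t 19.55 pos [ 0.4888 -0.2223  0.1783] yaw 92.08 tilt [ 0.0011  0.0029 -1.    ] q [-24.5   8.8  -7.1  74.2   0.2 -26.6] F [-0.6  0.9  0.4] w 0.149
tool offset mm [0.3 1.2 0. ]
turn x (rad) 0.0363
level turn y,z 0.0012 -0.0028
[ 0.245  0.244 -0.083]
t: 19.8
ee_pos: [0.4888, -0.2224, 0.1784]
tcp_rot: [[0.001, -0.082, 0.997], [0.003, 0.997, 0.082], [-1.0, 0.003, 0.001]]
ft_force: [0.0, 0.7, 0.4]
grip_width: 0.148
t 19.8 pos [ 0.4888 -0.2224  0.1784] yaw 94.7 tilt [ 0.0011  0.0029 -1.    ] q [-24.6   8.8  -7.1  74.2   0.2 -29.3] F [0.  0.7 0.4] w 0.148
tool offset mm [0.4 1.3 0.1]
turn x (rad) 0.0821
level turn y,z 0.0013 -0.0028
[ 0.208  0.222 -0.04 ]
```

View pics/w_turn.png

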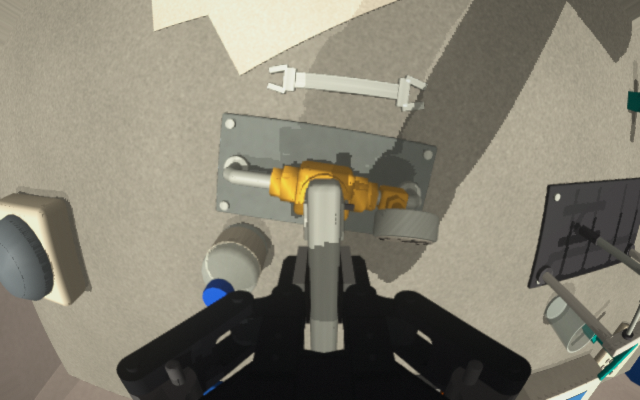

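```bash
python3 -m pendant '[{"offset":[0,-0.1,0],"turn":[-0.05,0,0],"claw":1},{"offset":[0,0,0],"turn":[0,0,0],"claw":1}]'
python3 -c "
from h import *
plan([.4888,-.2211,.178],90);print(observe()['ft_torque'].round(3))"
python3 -m pendant '[{"offset":[0,-0.1,0],"turn":[-0.05,0,0],"claw":1},{"offset":[0,0,0],"turn":[0,0,0],"claw":1}]'
python3 -c "
from h import *
plan([.4888,-.2211,.178],90);print(observe()['ft_torque'].round(3))"
```

```text
t: 20.1
ee_pos: [0.4888, -0.2224, 0.1783]
tcp_rot: [[0.001, -0.128, 0.992], [0.003, 0.992, 0.128], [-1.0, 0.003, 0.001]]
ft_force: [-1.1, 1.9, 0.9]
grip_width: 0.149
t 20.1 pos [ 0.4888 -0.2224  0.1783] yaw 97.33 tilt [ 0.001   0.0031 -1.    ] q [-24.6   8.8  -7.1  74.2   0.2 -31.9] F [-1.1  1.9  0.9] w 0.149
tool offset mm [0.3 1.3 0.2]
turn x (rad) 0.128
level turn y,z 0.0014 -0.003
[ 0.271  0.181 -0.433]
t: 20.35
ee_pos: [0.4888, -0.2225, 0.1784]
tcp_rot: [[0.001, -0.172, 0.985], [0.003, 0.985, 0.172], [-1.0, 0.003, 0.002]]
ft_force: [-0.3, 1.6, -0.4]
grip_width: 0.146
t 20.35 pos [ 0.4888 -0.2225  0.1784] yaw 99.88 tilt [ 0.0012  0.0034 -1.    ] q [-24.6   8.8  -7.1  74.2   0.2 -34.5] F [-0.3  1.6 -0.4] w 0.146
tool offset mm [0.4 1.4 0.3]
turn x (rad) 0.1724
level turn y,z 0.0018 -0.0031
[ 0.32   0.183 -0.908]
```

Torque about the vertical jumped to 0.9 N m at yaw 97–100°, so the open stop has been reached. I'll relax the wind-up, then open.

```bash
python3 -m pendant '[{"offset":[0,0,0],"turn":[0.05,0,0],"claw":1},{"offset":[0,0,0],"turn":[0.02,0,0],"claw":1},{"offset":[0,0,0],"turn":[0,0,0],"claw":1}]' 30
python3 -c "
from h import *
plan([.4888,-.2211,.178],90);print(observe()['ft_torque'].round(3))"
python3 -m pendant '[{"offset":[0,0,0],"turn":[0,0,0],"claw":-0.2},{"offset":[0,0,0],"turn":[0,0,0],"claw":-0.4},{"offset":[0,0,0],"turn":[0,0,0],"claw":-0.6},{"offset":[0,0,0],"turn":[0,0,0],"claw":-0.6},{"offset":[0,0,0],"turn":[0,0,0],"claw":-0.6},{"offset":[0,0,0],"turn":[0,0,0],"claw":-0.6}]'
python3 -c "
from h import *
plan([.4888,-.2211,.178],90)
f=grab_frame('wrist');cv2.imwrite('pics/w_open.png',f['frame'])
f=grab_frame('side');crop(f['frame'],290,80,410,220,4,'pics/d_open.png')"
```

```text
t: 20.72
ee_pos: [0.4888, -0.2224, 0.1783]
tcp_rot: [[0.001, -0.098, 0.995], [0.003, 0.995, 0.098], [-1.0, 0.003, 0.001]]
ft_force: [-0.3, 1.3, 1.2]
grip_width: 0.149
t 20.73 pos [ 0.4888 -0.2224  0.1783] yaw 95.61 tilt [ 0.0011  0.0034 -1.    ] q [-24.6   8.8  -7.1  74.2   0.2 -30.2] F [-0.3  1.3  1.2] w 0.149
tool offset mm [0.3 1.3 0.1]
turn x (rad) 0.098
level turn y,z 0.0015 -0.0033
[ 0.221  0.294 -0.072]
t: 21.48
ee_pos: [0.4895, -0.2232, 0.1786]
tcp_rot: [[0.002, -0.098, 0.995], [0.002, 0.995, 0.098], [-1.0, 0.001, 0.003]]
ft_force: [-0.5, -0.4, -0.8]
grip_width: 0.803
t 21.48 pos [ 0.4895 -0.2232  0.1786] yaw 95.65 tilt [ 0.0025  0.0017 -1.    ] q [-24.6   8.8  -7.   74.1   0.1 -30.2] F [-0.5 -0.4 -0.8] w 0.803
tool offset mm [ 0.6  2.1 -0.5]
turn x (rad) 0.0985
level turn y,z 0.0026 -0.0014
```

View pics/w_open.png

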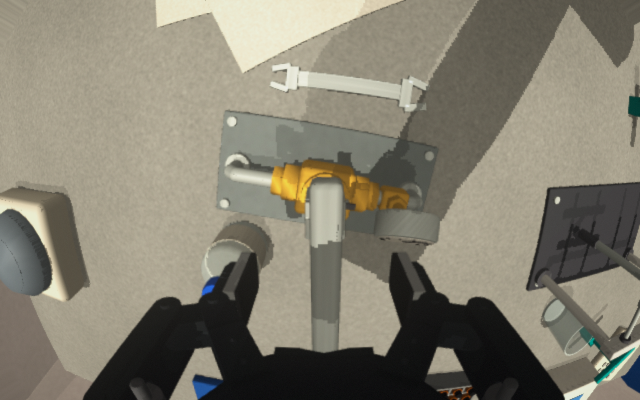

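View pics/d_open.png

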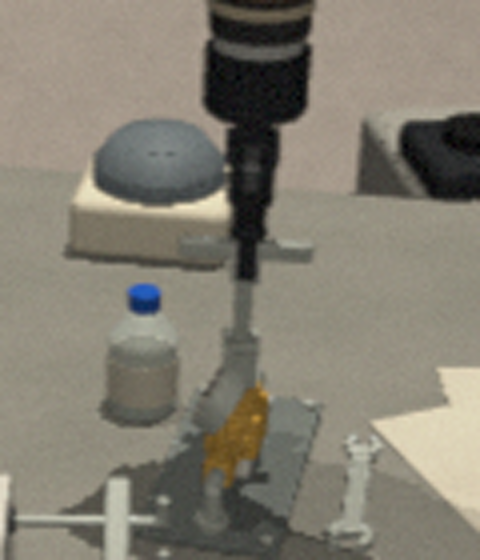

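The fingers are open and the key stands upright. I'll rise straight up and clear.

```bash
python3 -m pendant '[{"offset":[-5,0,0],"turn":[0,0,0],"claw":-1},{"offset":[-12,0,0],"turn":[0,0,0],"claw":-1},{"offset":[-20,0,0],"turn":[0,0,0],"claw":-1},{"offset":[-30,0,0],"turn":[0,0,0],"claw":-1},{"offset":[-30,0,0],"turn":[0,0,0],"claw":-1},{"offset":[-30,0,0],"turn":[0,0,0],"claw":-1},{"offset":[-20,0,0],"turn":[0,0,0],"claw":-1},{"offset":[0,0,50],"turn":[0,0,0],"claw":-1},{"offset":[0,0,0],"turn":[0,0,0],"claw":-1},{"offset":[0,0,0],"turn":[0,0,0],"claw":-1}]'
python3 - <<'E'
from h import *
for i in range(2): f=grab_frame("wrist")
cv2.imwrite("pics/w_fin.png",f["frame"])
plan([.4888,-.2211,.178],90)
f=grab_frame('side');crop(f['frame'],290,100,410,220,4.5,'pics/d_fin.png')
f=grab_frame('scene');cv2.imwrite('pics/s_fin.png',f["frame"]);crop(f['frame'],180,190,280,310,5,'pics/s_finc.png')
E
```

```text
t: 22.82
ee_pos: [0.5395, -0.2186, 0.3388]
tcp_rot: [[0.009, -0.098, 0.995], [-0.001, 0.995, 0.098], [-1.0, -0.002, 0.009]]
ft_force: [0.0, 0.5, -0.3]
grip_width: 0.998
t 22.93 pos [ 0.5391 -0.2186  0.3383] yaw 95.59 tilt [ 0.0086 -0.0011 -1.    ] q [-22.1  15.   20.8  95.3   0.1 -27.7] F [-0.2 -0.3 -0.3] w 1.005
tool offset mm [159.9   2.8 -51.7]
turn x (rad) 0.0975
level turn y,z 0.0084 0.0019
```

View pics/w_fin.png

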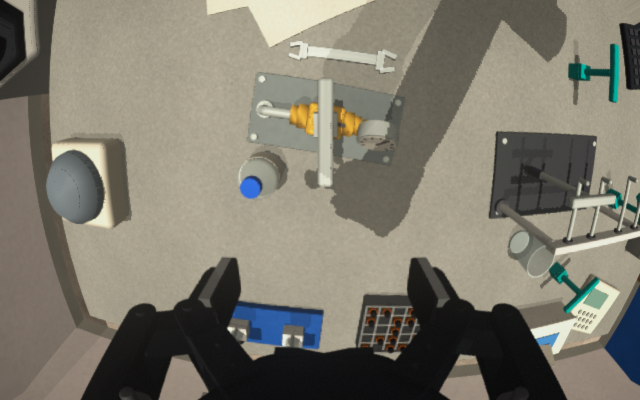

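View pics/d_fin.png

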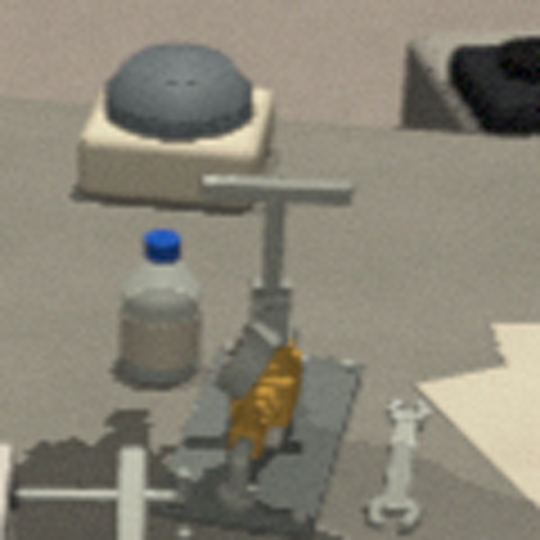

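View pics/s_finc.png

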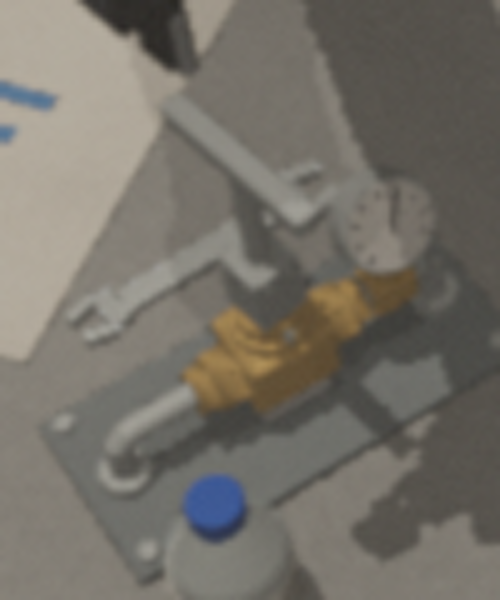

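View pics/s_fin.png

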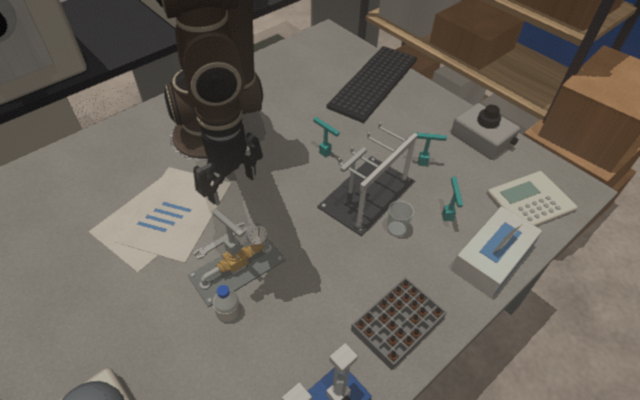

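```bash
python3 - <<'E'
from h import *
f=grab_frame("wrist");crop(f["frame"],280,65,370,200,4.4,"pics/w_finc.png")
a=atz(f,(325,80.5),.204,True);b=atz(f,(325.5,187),.204,True);print(a,b,(a+b)/2,np.linalg.norm(a-b),np.degrees(np.arctan2(*(a-b)[1::-1])))
S=grab_frame("scene");D=grab_frame("side")
p,e=tri(ray(S,(180+240/5-.4,190+155/5-.4)),ray(D,(290+277/4.5-.4,100+184/4.5-.4)));print(p,e)
for q in ["solvent_bottle","beaker","spanner","hex_key_bar"]:
    for F in ("scene","side"):
        print(q,F,[(round(r["score"],2),np.round(r["extent"],1).tolist()) for r in outline_of(F,q)[:1]])
E
```

```text
[ 0.44099725 -0.22667214  0.204     ] [ 0.53818983 -0.21674933  0.204     ] [ 0.48959354 -0.22171073  0.204     ] 0.09769779822151926 -174.17062681249578
[ 0.49014493 -0.2221644   0.20191611] [np.float64(0.0006694817280653697), np.float64(0.0006694817280655792)]
solvent_bottle scene [(0.94, [225.3, 303.4, 28.4, 34.4])]
solvent_bottle side [(0.59, [326.6, 167.6, 21.6, 32.2])]
beaker scene [(0.65, [367.6, 180.9, 97.5, 111.9])]
beaker side [(0.84, [254.3, 261.0, 27.7, 42.4])]
spanner scene [(0.64, [219.6, 240.8, 47.6, 40.8])]
spanner side [(0.48, [379.2, 203.8, 12.9, 28.8])]
hex_key_bar scene [(0.63, [353.0, 174.3, 27.0, 51.3])]
hex_key_bar side [(0.78, [316.6, 233.6, 5.3, 64.9])]
```

View pics/w_finc.png

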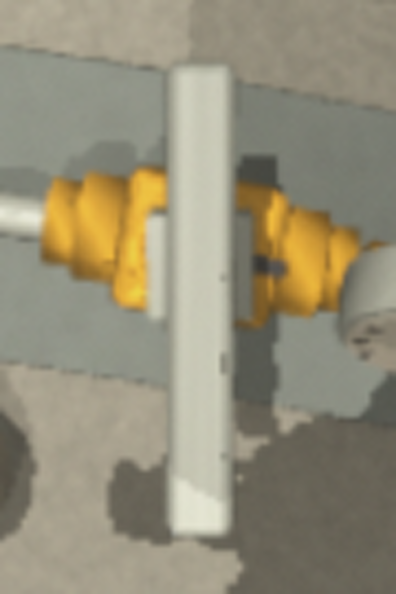

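The pointer lies along the pipe toward the gauge (crop (268,265)). The bar's top is at about z = 0.202, against 0.204 when fully home. The bystanders and the hex key are where they were. I'm handing in.

```bash
python3 -c "
from plant import *
print(sign_off())"
```

```text
the job is handed in; nothing more can be done
None
```

The shorter key is standing on the valve spindle, turned counter-clockwise to the open stop and released. The job took about 23 s of the 58 s allowed and is handed in; no verdict was reported.

**What I did:** I gripped the box-socket key by the middle of its bar and lifted it straight up off the +y hooks. I then lowered it onto the spindle, which started about 0.25 rad open, until it seated at about 5 N at the expected height. I turned it until the torque rose to 0.9 N m at the stop, eased back 0.07 rad, opened the fingers and rose clear.

**What the last checks showed:**
- **Valve:** the dark pointer lies along the pipe toward the gauge.
- **Key:** it stands upright and fully home. Its bar top measures about 0.202 m (0.204 m expected), with the centre near (0.490, -0.222).
- **Other things:** the hex key, bottle, beaker and spanner look unmoved.
- **Robot:** it touches nothing; the fingers are open and well above the key.

**Checks that disagreed:**
- The spindle position from the wrist camera and from the fixed cameras differed by 2 to 3.6 mm. I compared key and spindle in the same pictures and averaged, and the key went on with almost no side force.
- In the last scene picture the network's best match for the beaker was the rack. I checked the beaker by eye there, and the side camera agreed.

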